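# Roll-test a batch of printed rollers and scrap the flat ones

## Robot

A 7-joint arm with a two-finger parallel gripper is mounted at the origin on the work surface. World frame = base frame: x ahead of the robot, y to its left, z up, the work surface at z = 0. Lengths are in mm, angles in rad, forces in N, time in s.
With the tool pointing down it reaches from about 425 to 925 mm from the base axis. Payload 6.8 kg.
Tool frame: the origin (TCP) lies on the centre line of the jaws, within the pads' length; the fingertips stand 19 mm ahead of it and the grasp point (between the pads) is the TCP; z points along the fingers, y is the line along which they close (so a half turn about z gives the same grasp; the last joint's range is limited). The gripper opens to 85 mm and grips with 20 to 120 N. Pads are 22 mm wide; open, the fingers measure 114 mm over their backs; the gripper's body (76 mm by 85 mm) begins 54 mm behind the grasp point. The pads swing forward as they close: fully open they stand 13 mm farther back than shut.
Start: joints at [1.093, 0.477, 0.022, 1.555, -0.011, 1.109, -0.083], TCP at [243.974, -629.383, 250.308] pointing down, gripper open.
Joint ranges: [-2.96, 2.96], [-0.34, 2.1], [-1.41, 1.46], [0.24, 2.44], [-1.37, 4.51], [0.17, 1.92], [-2.96, 2.96]. Speed limits (rad/s): [2.39, 2.39, 3.14, 3.14, 3.14, 3.14, 3.14].

## Interface

Orientations are given as a unit quaternion [w, x, y, z].
In Python, from workcell import bot, imaging, order gives the robot as it stands.
- The arm moves only by the tool drive_tool, never from a script. Its argument "deltas" is a list of rows, each an object of numbers: "x", "y", "z": the shift along the world's x, y, z in units of 0.02 m (1.0 is 0.02 m); "roll": the turn about the world's z in units of 90 degrees (1.0 is 90 degrees); "fingers": the opening, from -1 (shut) to 1 (fully open), so that 0 is half open. In form: [{"x": .., "y": .., "z": .., "roll": .., "fingers": ..}, ...]. A call has 1 to 10 rows; each row shifts and turns the commanded pose from where the row before left it; what a row does not reach is not made up. A row lasts 1/12 s, in which the tool goes at most 41.7 mm and 7.16 degrees, less where a joint would pass 70% of its speed; a pose out of reach is approached as far as the arm can. A call with a number of a shift or a turn outside -1 to 1 is refused whole. A call with a gripper value outside its range is refused whole. The fingers move at their own pace and stop on an object; "grip_force" is the grip in N (left out, the last holds). Time passes only in rows, so rows that do not move let the fingers close. It gives the time, the measured TCP pose, the force, the opening and the grip force at its end, in the units of the state.
- bot.sense(): the state, without advancing time (a new reading comes with each control period).
- imaging.grab_frame(name): name is "scene" or "top"; returns the picture (420x560x3 uint8, red, green, blue); there is no depth.
- imaging.camera_info(name): a dict with "mtx" (3x3 intrinsics, pixels), "pose" (4x4, takes a point from camera to world coordinates). Camera axes: x right, y down, z forward; pixel columns grow to the right and rows downward; lengths in mm; the calibration is good to about 2 mm. A picture is of the moment at which its call begins. camera_info takes no time and is no camera call.
- order.close_job(): hands the job in; it is judged then, once.
The state is a dict: "clock": time; "q": joint angles; "qvel": joint speeds; "effort": joint torques, N m; "eef_pos": TCP position; "tool_rot": TCP orientation; "force": force on the tool from outside, world axes, zero at the start; "torque": the same for the moment, N m; "grip_width": finger opening in mm; "grasp_force": force on a finger pad.
Only numpy, scipy, OpenCV 4.12 (cv2) and the standard library are available. Lean on these libraries where they do the work, as an engineer would, in place of code of your own. Each camera call takes 0.05 s, during which the arm holds its last target. There are 200 camera calls.

## Task

Roll-test every roller in the white tray: let each go at the top of the ramp, square across it, one after another. Those that roll must run down into the catch pan by themselves and stay there; never carry a good one over the pan or set it there by hand. Those that do not roll go into the regrind box, whose flush shutter has no handle and is slid by pressing on it; leave the shutter fully closed at the end and the other things on the bench undisturbed.

Things in the scene. Friction and masses are not known exactly. Their poses are not given: they have to be found in the camera images.
- r1: dark grey 3D-printed roller sleeve, 110 mm long along its own x axis, 36 mm across if round; if sagged in printing it is flattened to 44 mm wide and 33 mm high and lies on a flat. Which it is differs from part to part and only the ramp tells surely. About 85 g. Origin mid-length on the axis, 18 mm above what it lies on. None if absent from this batch
- r2: dark grey 3D-printed roller sleeve, 110 mm long along its own x axis, 36 mm across if round; if sagged in printing it is flattened to 44 mm wide and 33 mm high and lies on a flat. Which it is differs from part to part and only the ramp tells surely. About 85 g. Origin mid-length on the axis, 18 mm above what it lies on. None if absent from this batch
- r3: dark grey 3D-printed roller sleeve, 110 mm long along its own x axis, 36 mm across if round; if sagged in printing it is flattened to 44 mm wide and 33 mm high and lies on a flat. Which it is differs from part to part and only the ramp tells surely. About 85 g. Origin mid-length on the axis, 18 mm above what it lies on. None if absent from this batch
- r4: dark grey 3D-printed roller sleeve, 110 mm long along its own x axis, 36 mm across if round; if sagged in printing it is flattened to 44 mm wide and 33 mm high and lies on a flat. Which it is differs from part to part and only the ramp tells surely. About 85 g. Origin mid-length on the axis, 18 mm above what it lies on. None if absent from this batch
- r5: dark grey 3D-printed roller sleeve, 110 mm long along its own x axis, 36 mm across if round; if sagged in printing it is flattened to 44 mm wide and 33 mm high and lies on a flat. Which it is differs from part to part and only the ramp tells surely. About 85 g. Origin mid-length on the axis, 18 mm above what it lies on. None if absent from this batch
- r6: dark grey 3D-printed roller sleeve, 110 mm long along its own x axis, 36 mm across if round; if sagged in printing it is flattened to 44 mm wide and 33 mm high and lies on a flat. Which it is differs from part to part and only the ramp tells surely. About 85 g. Origin mid-length on the axis, 18 mm above what it lies on. None if absent from this batch
- tray: white infeed tray, fixed, 262 x 250 mm outside (x, y), walls 26 mm high, floor 5 mm thick; 3 rows 70 mm apart of 2 places end to end, the rollers lying along the tray's x between pairs of ribs 9 mm high (44 mm apart). Origin under its centre, z up
- ramp: roll-test ramp with its catch pan, one fixed piece, 420 x 166 mm; origin under its centre, on the table. Aluminium running surface 150 mm wide between 14 mm high side guides, from its top end at own x = -210 mm (12 mm high back stop there) down to x = +30 mm, sloping 8 degrees down towards own +x, from 58 to 24 mm above the table. Then a drop into the pan
- ramp_start (a point): point on the running surface, on its centre line 70 mm from the top end, 48 mm above the table: where to let a roller go, axis along the ramp's y. A round roller let go here runs into the pan within about 1.5 s; a flattened one stays where it is let go
- pan_floor (a point): centre of the floor of the catch pan at the ramp's foot: steel pan, floor 6 mm above the table, inside 31 to 205 mm in the ramp's own x and 78 mm either side of its centre line, walls 50 mm high
- regrind: grey regrind box, fixed, 214 x 166 mm outside (x, y), 100 mm high, 6 mm floor. Origin under its centre, z up. The half at own +x has a mouth 92 mm (x) by 142 mm (y) in the top, covered by the shutter; the other half has a closed black deck the shutter parks on. Tray and regrind box may stand on either side of the ramp
- shutter (a joint): travel of the box's flush sliding shutter in m: 0 closed over the mouth, 0.092 fully open; opening moves it towards the box's own -x. Stays where it is left; about 1.5 N of friction to slide it
- shutter_mid (a point): centre of the shutter's upper face: an aluminium plate 98 (x) by 141 (y) x 5 mm with milled finger grooves, no handle, flush with the box's rim 100 mm above the table; moves with it. Press down with closed fingertips (about 6 to 12 N) and drag
- mouth (a point): centre of the box's mouth, level with the rim
- sprig: dark branching printed model, about 90 mm high, on a 48 mm foot; bystander, origin within its outline
- scraper: scraper, 150 mm long, lying; bystander, origin within its outline
- brush: brush, 160 mm long, lying; bystander, origin within its outline
- solvent: white bottle, 60 mm across, 160 mm high, standing; bystander, origin within its outline
- caliper: digital caliper, 170 mm long, lying; bystander, origin within its outline
- gluestick: glue stick, 26 mm across, 90 mm high, standing; bystander, origin within its outline
There are look-alikes about, which are no part of the job. What is shaped like the r5 but purple or yellow is not meant.

How it is judged (in metres and radians):
On the way:
1. a roller that does not roll has been let go on the ramp and lies there by itself (((x of r2 in the frame of ramp between -0.2 and 0.03 m and y of r2 in the frame of ramp between -0.075 and 0.075 m and z of r2 in the frame of ramp between 0 and 0.1 m and contact force between the fingers and r2 below 0.2 N and linear speed of r2 below 0.05 m/s) or (x of r3 in the frame of ramp between -0.2 and 0.03 m and y of r3 in the frame of ramp between -0.075 and 0.075 m and z of r3 in the frame of ramp between 0 and 0.1 m and contact force between the fingers and r3 below 0.2 N and linear speed of r3 below 0.05 m/s) or (x of r5 in the frame of ramp between -0.2 and 0.03 m and y of r5 in the frame of ramp between -0.075 and 0.075 m and z of r5 in the frame of ramp between 0 and 0.1 m and contact force between the fingers and r5 below 0.2 N and linear speed of r5 below 0.05 m/s))), for 0.3 s.
At the end, for the whole second after the job is handed in: every round roller lies at rest in the catch pan, every flattened roller lies at rest inside the regrind box below its rim, and the shutter is closed to within 6 mm (x of r1 in the frame of ramp between 0.035 and 0.207 m and y of r1 in the frame of ramp between -0.08 and 0.08 m and z of r1 in the frame of ramp between 0 and 0.065 m and x of r4 in the frame of ramp between 0.035 and 0.207 m and y of r4 in the frame of ramp between -0.08 and 0.08 m and z of r4 in the frame of ramp between 0 and 0.065 m and x of r6 in the frame of ramp between 0.035 and 0.207 m and y of r6 in the frame of ramp between -0.08 and 0.08 m and z of r6 in the frame of ramp between 0 and 0.065 m and x of r2 in the frame of regrind between -0.1 and 0.1 m and y of r2 in the frame of regrind between -0.075 and 0.075 m and z of r2 in the frame of regrind between 0 and 0.09 m and x of r3 in the frame of regrind between -0.1 and 0.1 m and y of r3 in the frame of regrind between -0.075 and 0.075 m and z of r3 in the frame of regrind between 0 and 0.09 m and x of r5 in the frame of regrind between -0.1 and 0.1 m and y of r5 in the frame of regrind between -0.075 and 0.075 m and z of r5 in the frame of regrind between 0 and 0.09 m and linear speed of each of r1, r2, r3, r4, r5, r6 below 0.03 m/s and value of joint shutter below 0.006 m); the robot touches nothing.
It fails at once if a round roller is carried over or held in the catch pan instead of rolling into it ((contact force between the fingers and r1 above 0.5 N and x of r1 in the frame of ramp between 0.06 and 0.207 m and y of r1 in the frame of ramp between -0.08 and 0.08 m and z of r1 in the frame of ramp between -0.01 and 0.25 m) or (contact force between the fingers and r4 above 0.5 N and x of r4 in the frame of ramp between 0.06 and 0.207 m and y of r4 in the frame of ramp between -0.08 and 0.08 m and z of r4 in the frame of ramp between -0.01 and 0.25 m) or (contact force between the fingers and r6 above 0.5 N and x of r6 in the frame of ramp between 0.06 and 0.207 m and y of r6 in the frame of ramp between -0.08 and 0.08 m and z of r6 in the frame of ramp between -0.01 and 0.25 m)).
It fails at once if a bystander (printed sprig, scraper, brush, bottle, caliper or glue stick) is moved by more than 3 cm (distance of any of sprig, scraper, brush, solvent, caliper, gluestick from where it was at the start of the episode above 0.03 m).
Of r1, r4, r6 only 2 to 3 are there at a start; the rules pass over those that are not, and their reading is None.
Of r2, r3, r5 only 2 to 2 are there at a start; the rules pass over those that are not, and their reading is None.
At some moment in a run one of r1, r2, r3, r4, r5, r6 may be knocked a few centimetres aside while the robot is not near it.
It also fails if it takes over 210 s, if anything falls off the work surface, if the arm or the gripper's body presses on something with over 40 N, if the wrist force passes 120 N, or if a joint passes its speed limit or range.

## Working session

There is one attempt and no reset: what is moved stays moved. The work goes in short steps, Python scripts to look and compute and a tool call to move; the robot and the scene stay as the last step left them, time stands still between calls to the robot, and variables do not carry over. Pictures are saved under pics/ and viewed, at most 14 in all, crops included, and the job is handed in when it is done.

Besides the shell and the picture viewer there is one more tool, called by a JSON object that holds its "api" and its "payload". drive_tool: Moves the arm, as the interface text tells. Its arguments: {"type":"object","properties":{"deltas":{"type":"array","items":{"type":"object","properties":{"x":{"type":"number","minimum":-1,"maximum":1},"y":{"type":"number","minimum":-1,"maximum":1},"z":{"type":"number","minimum":-1,"maximum":1},"roll":{"type":"number","minimum":-1,"maximum":1},"fingers":{"type":"number"}}}},"grip_force":{"type":"number"}},"required":["deltas"]}

```bash
mkdir -p pics; cat > h.py <<'E'
import numpy as np, cv2
from workcell import bot, imaging, order
def cam(n):
    i=imaging.camera_info(n); return np.array(i["mtx"],float), np.array(i["pose"],float)
def px2w(n,u,v,z):
    K,P=cam(n); d=P[:3,:3]@np.linalg.solve(K,[u,v,1.]); o=P[:3,3]
    return o+d*(z-o[2])/d[2]
def w2px(n,p):
    K,P=cam(n); c=P[:3,:3].T@(np.array(p,float)-P[:3,3]); q=K@c; return q[:2]/q[2]
def save(n,f):
    im=imaging.grab_frame(n); cv2.imwrite("pics/"+f,im[:,:,::-1]); return im
E
python3 - <<'E'
from h import *
for n in("top","scene"):
    save(n,n+"0.png"); K,P=cam(n); print(n,K.round(1).tolist(),P.round(3).tolist())
s=bot.sense(); print(s["clock"],s["eef_pos"],s["tool_rot"],s["grip_width"],s["force"])
E
```

```text
top [[402.4, 0.0, 280.6], [0.0, 402.4, 208.4], [0.0, 0.0, 1.0]] [[0.015, -0.99, 0.143, 303.998], [-1.0, -0.014, 0.006, -9.946], [-0.004, -0.143, -0.99, 1494.939], [0.0, 0.0, 0.0, 1.0]]
scene [[532.8, 0.0, 275.4], [0.0, 532.8, 208.1], [0.0, 0.0, 1.0]] [[0.819, 0.336, -0.465, 1315.655], [0.573, -0.474, 0.669, -1148.591], [0.004, -0.814, -0.581, 1063.408], [0.0, 0.0, 0.0, 1.0]]
0.1 [ 243.77170414 -628.89940107  249.41678819] [-8.15756389e-04  9.82949802e-01  1.83872156e-01 -2.27593981e-04] 85.43928806386727 [ 0.13691963  0.17985438 -0.02685515]
```

View pics/top0.png

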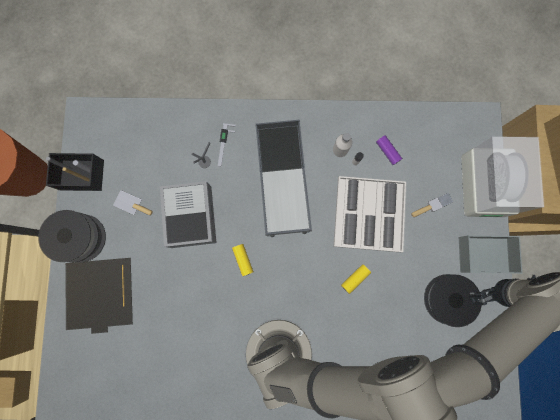

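View pics/scene0.png

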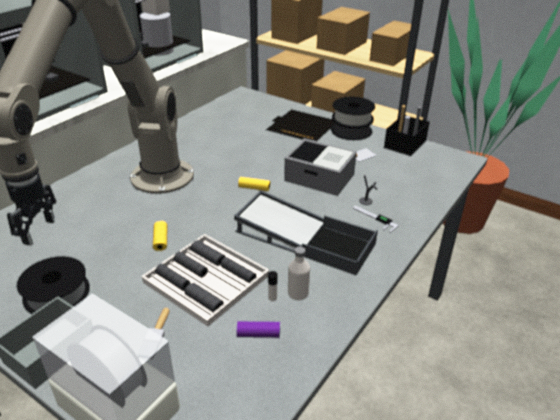

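```bash
python3 - <<'E'
import cv2
im=cv2.imread("pics/top0.png")
c=im[112:258,152:412]; cv2.imwrite("pics/crop0.png",cv2.resize(c,None,fx=3,fy=3,interpolation=cv2.INTER_CUBIC))
E
```

```text
(no output)
```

View pics/crop0.png

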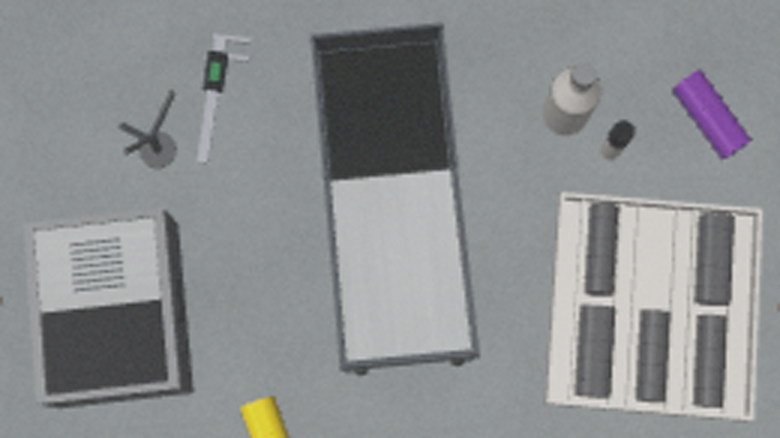

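```bash
python3 - <<'E'
from h import *
def W(u,v,z): return px2w("top",u/3+152,v/3+112,z)[:2]
def rep(name,pts,z):
    w=np.array([W(u,v,zz) for (u,v),zz in zip(pts,z)]); print(name,w.round(0).tolist(),"c",w.mean(0).round(1), "sides",[np.linalg.norm(w[i]-w[(i+1)%4]).round(0) for i in range(4)],"ang far edge",np.degrees(np.arctan2(*(w[0]-w[1]+w[3]-w[2])[::-1])).round(1)-90,"side",np.degrees(np.arctan2(*(w[0]-w[3]+w[1]-w[2])[::-1])).round(1))
rep("tray",[(562,193),(762,208),(752,418),(548,403)],[26]*4)
rep("runsurf",[(330,180),(452,170),(471,348),(346,360)],[24,24,58,58])
rep("pan+back",[(313,37),(442,25),(477,355),(343,370)],[56,56,70,70])
rep("regrind",[(27,225),(165,211),(180,388),(40,402)],[100]*4)
rep("mouth/shutter",[(33,231),(156,219),(162,300),(39,312)],[100]*4)
im=cv2.imread("pics/top0.png"); hsv=cv2.cvtColor(im,cv2.COLOR_BGR2HSV)
# rollers: dark pixels in tray
g=cv2.cvtColor(im,cv2.COLOR_BGR2GRAY); m=(g<115).astype(np.uint8); m[:, :338]=0;m[:,402:]=0;m[:178]=0;m[250:]=0
n,l,st,c=cv2.connectedComponentsWithStats(m)
for i in range(1,n):
    if st[i,4]>60:
        (cx,cy),(w,h),a=cv2.minAreaRect(np.argwhere(l==i)[:,::-1].astype(np.float32)); p=px2w("top",cx,cy,28); q=px2w("top",cx,cy+1,28)-p
        print(st[i],(cx,cy),np.round((w,h),1),round(a,1),p.round(1), "mm/px",np.linalg.norm(q).round(2))
for nme,(u,v),z in [("bottle base",(568,118),10),("bottle top",(583,75),160),("glue base",(608,155),0),("glue top",(623,132),90),("sprig",(157,152),0),("caliper lo",(203,160),0),("yellow",(262,405),20)]: print(nme,W(u,v,z).round(0))
E
```

```text
tray [[640.0, -218.0], [625.0, -465.0], [365.0, -446.0], [380.0, -199.0]] c [ 502.6 -331.9] sides [np.float64(248.0), np.float64(260.0), np.float64(247.0), np.float64(261.0)] ang far edge -3.5 side -4.2
runsurf [[653.0, 71.0], [668.0, -81.0], [442.0, -103.0], [426.0, 46.0]] c [547.5 -16.9] sides [np.float64(153.0), np.float64(227.0), np.float64(150.0), np.float64(229.0)] ang far edge 5.900000000000006 side 6.1
pan+back [[827.0, 94.0], [845.0, -66.0], [433.0, -110.0], [413.0, 48.0]] c [629.6  -8.1] sides [np.float64(161.0), np.float64(414.0), np.float64(159.0), np.float64(417.0)] ang far edge 6.799999999999997 side 6.2
regrind [[576.0, 423.0], [595.0, 261.0], [387.0, 235.0], [369.0, 396.0]] c [481.9 328.6] sides [np.float64(163.0), np.float64(210.0), np.float64(162.0), np.float64(209.0)] ang far edge 6.599999999999994 side 7.2
mouth/shutter [[569.0, 415.0], [586.0, 271.0], [489.0, 260.0], [473.0, 403.0]] c [529.3 337.3] sides [np.float64(145.0), np.float64(97.0), np.float64(144.0), np.float64(97.0)] ang far edge 6.5 side 7.0
[347 179  11  32 247] (352.27215576171875, 194.4181671142578) [ 9.2 31.4] 3.8 [ 572.2 -264.8   28. ] mm/px 3.76
[384 182  13  32 321] (389.88763427734375, 197.47216796875) [11.4 31.3] 2.6 [ 562.7 -403.5   28. ] mm/px 3.75
[344 214  13  30 295] (350.1245422363281, 228.5078125) [11.4 29.7] 3.6 [ 445.5 -255.6   28. ] mm/px 3.67
[364 216  11  30 228] (369.30767822265625, 230.46153259277344) [ 9.4 29.4] 3.2 [ 439.4 -325.5   28. ] mm/px 3.66
[384 217  10  31 230] (388.5, 232.0) [30.  9.] 90.0 [ 434.8 -395.4   28. ] mm/px 3.66
bottle base [ 741. -228.]
bottle top [ 748. -224.]
glue base [ 697. -280.]
glue top [ 701. -282.]
sprig [693. 294.]
caliper lo [683. 235.]
yellow [373. 148.]
```

{"api": "drive_tool", "payload": {"deltas": [{"x":0.9,"y":1,"roll":-0.028,"fingers":0.4},{"x":0.9,"y":1,"roll":-0.028,"fingers":0.4},{"x":0.9,"y":1,"roll":-0.028,"fingers":0.4},{"x":0.9,"y":1,"roll":-0.028,"fingers":0.4},{"x":0.9,"y":1,"roll":-0.028,"fingers":0.4},{"x":0.9,"y":1,"roll":-0.028,"fingers":0.4},{"x":0.9,"y":1,"roll":-0.028,"fingers":0.4},{"x":0.9,"y":1,"roll":-0.028,"fingers":0.4},{"x":0.9,"y":1,"roll":-0.028,"fingers":0.4},{"x":0.9,"y":1,"roll":-0.028,"fingers":0.4}], "grip_force": 30}}

```text
schema error: expected keys x, y, z, roll, fingers
```

{"api": "drive_tool", "payload": {"deltas": [{"x":0.82,"y":0.9,"z":-0.5,"fingers":0.4},{"x":0.82,"y":0.9,"z":-0.5,"fingers":0.4},{"x":0.82,"y":0.9,"z":-0.5,"fingers":0.4},{"x":0.82,"y":0.9,"z":-0.5,"fingers":0.4},{"x":0.82,"y":0.9,"z":-0.5,"fingers":0.4},{"x":0.82,"y":0.9,"z":-0.5,"fingers":0.4},{"x":0.82,"y":0.9,"z":-0.5,"fingers":0.4},{"x":0.82,"y":0.9,"z":-0.5,"fingers":0.4},{"x":0.82,"y":0.9,"z":-0.5,"fingers":0.4},{"fingers":0.4}]}}

```text
schema error: expected keys x, y, z, roll, fingers
```

All five keys are needed in every row.

{"api": "drive_tool", "payload": {"deltas": [{"x":0.9,"y":1,"z":0,"roll":-0.028,"fingers":0.4},{"x":0.9,"y":1,"z":0,"roll":-0.028,"fingers":0.4},{"x":0.9,"y":1,"z":0,"roll":-0.028,"fingers":0.4},{"x":0.9,"y":1,"z":0,"roll":-0.028,"fingers":0.4},{"x":0.9,"y":1,"z":0,"roll":-0.028,"fingers":0.4},{"x":0.9,"y":1,"z":0,"roll":-0.028,"fingers":0.4},{"x":0.9,"y":1,"z":0,"roll":-0.028,"fingers":0.4},{"x":0.9,"y":1,"z":0,"roll":-0.028,"fingers":0.4},{"x":0.9,"y":1,"z":0,"roll":-0.028,"fingers":0.4},{"x":0.9,"y":1,"z":0,"roll":-0.028,"fingers":0.4}], "grip_force": 30}}

```text
clock: 0.93
eef_pos: [424.5, -428.1, 249.9]
tool_rot: [-0.0, 0.999, -0.036, -0.0]
force: [1.0, -0.4, 0.4]
grip_width: 60.3
grasp_force: 0.0
```

{"api": "drive_tool", "payload": {"deltas": [{"x":0.82,"y":0.9,"z":-0.5,"roll":0,"fingers":0.4},{"x":0.82,"y":0.9,"z":-0.5,"roll":0,"fingers":0.4},{"x":0.82,"y":0.9,"z":-0.5,"roll":0,"fingers":0.4},{"x":0.82,"y":0.9,"z":-0.5,"roll":0,"fingers":0.4},{"x":0.82,"y":0.9,"z":-0.5,"roll":0,"fingers":0.4},{"x":0.82,"y":0.9,"z":-0.5,"roll":0,"fingers":0.4},{"x":0.82,"y":0.9,"z":-0.5,"roll":0,"fingers":0.4},{"x":0.82,"y":0.9,"z":-0.5,"roll":0,"fingers":0.4},{"x":0.82,"y":0.9,"z":-0.5,"roll":0,"fingers":0.4},{"x":0,"y":0,"z":0,"roll":0,"fingers":0.4}]}}

```text
clock: 1.77
eef_pos: [574.2, -260.7, 157.8]
tool_rot: [-0.002, 1.0, -0.031, -0.001]
force: [1.1, 0.5, -0.3]
grip_width: 59.7
grasp_force: 0.0
```

{"api": "drive_tool", "payload": {"deltas": [{"x":0,"y":0,"z":-1,"roll":0,"fingers":0.4},{"x":0,"y":0,"z":-1,"roll":0,"fingers":0.4},{"x":0,"y":0,"z":-1,"roll":0,"fingers":0.4},{"x":0,"y":0,"z":-1,"roll":0,"fingers":0.4},{"x":0,"y":0,"z":-0.5,"roll":0,"fingers":0.4},{"x":0,"y":0,"z":0,"roll":0,"fingers":0.4}]}}

```text
clock: 2.27
eef_pos: [569.6, -266.8, 67.7]
tool_rot: [-0.001, 0.999, -0.035, -0.002]
force: [-0.2, -0.1, -0.3]
grip_width: 59.9
grasp_force: 0.0
```

{"api": "drive_tool", "payload": {"deltas": [{"x":0,"y":0,"z":-0.9,"roll":0,"fingers":0.4},{"x":0,"y":0,"z":-0.9,"roll":0,"fingers":0.4},{"x":0,"y":0,"z":0,"roll":0,"fingers":0.4},{"x":0,"y":0,"z":0,"roll":0,"fingers":-0.6},{"x":0,"y":0,"z":0,"roll":0,"fingers":-0.6},{"x":0,"y":0,"z":0,"roll":0,"fingers":-0.6},{"x":0,"y":0,"z":0,"roll":0,"fingers":-0.6},{"x":0,"y":0,"z":0,"roll":0,"fingers":-0.6}]}}

```text
clock: 2.93
eef_pos: [572.6, -267.8, 35.9]
tool_rot: [0.0, 0.999, -0.035, 0.001]
force: [-0.3, 0.8, 6.9]
grip_width: 35.1
grasp_force: 30.6
```

{"api": "drive_tool", "payload": {"deltas": [{"x":0,"y":0,"z":0.6,"roll":0,"fingers":-0.6},{"x":0,"y":0,"z":1,"roll":0,"fingers":-0.6},{"x":0,"y":0,"z":1,"roll":0,"fingers":-0.6},{"x":0,"y":0,"z":1,"roll":0,"fingers":-0.6},{"x":0,"y":0,"z":1,"roll":0,"fingers":-0.6},{"x":-0.26,"y":0.8,"z":0.4,"roll":0.074,"fingers":-0.6},{"x":-0.26,"y":0.8,"z":0,"roll":0.074,"fingers":-0.6},{"x":-0.26,"y":0.8,"z":0,"roll":0.074,"fingers":-0.6},{"x":-0.26,"y":0.8,"z":0,"roll":0.074,"fingers":-0.6},{"x":-0.26,"y":0.8,"z":0,"roll":0.074,"fingers":-0.6}]}}

```text
clock: 3.77
eef_pos: [545.1, -186.8, 135.3]
tool_rot: [0.0, 0.967, 0.256, 0.0]
force: [-0.6, -0.0, -0.2]
grip_width: 35.1
grasp_force: 30.2
```

{"api": "drive_tool", "payload": {"deltas": [{"x":-0.26,"y":0.82,"z":0,"roll":0.074,"fingers":-0.6},{"x":-0.26,"y":0.82,"z":0,"roll":0.074,"fingers":-0.6},{"x":-0.26,"y":0.82,"z":0,"roll":0.074,"fingers":-0.6},{"x":-0.26,"y":0.82,"z":0,"roll":0.074,"fingers":-0.6},{"x":-0.26,"y":0.82,"z":0,"roll":0.074,"fingers":-0.6},{"x":-0.26,"y":0.82,"z":0,"roll":0.074,"fingers":-0.6},{"x":-0.26,"y":0.82,"z":0,"roll":0.074,"fingers":-0.6},{"x":-0.26,"y":0.82,"z":0,"roll":0.074,"fingers":-0.6},{"x":-0.26,"y":0.82,"z":0,"roll":0.074,"fingers":-0.6},{"x":-0.26,"y":0.82,"z":0,"roll":0.074,"fingers":-0.6}]}}

```text
clock: 4.6
eef_pos: [493.2, -23.0, 135.1]
tool_rot: [0.001, 0.668, 0.744, -0.0]
force: [0.5, 0.6, -1.6]
grip_width: 34.9
grasp_force: 30.2
```

{"api": "drive_tool", "payload": {"deltas": [{"x":0,"y":0,"z":-0.6,"roll":0,"fingers":-0.6},{"x":0,"y":0,"z":-0.6,"roll":0,"fingers":-0.6},{"x":0,"y":0,"z":-0.6,"roll":0,"fingers":-0.6},{"x":0,"y":0,"z":-0.4,"roll":0,"fingers":-0.6},{"x":0,"y":0,"z":0,"roll":0,"fingers":-0.6},{"x":0,"y":0,"z":0,"roll":0,"fingers":-0.6}]}}

```text
clock: 5.1
eef_pos: [493.1, -24.0, 89.4]
tool_rot: [-0.001, 0.67, 0.742, -0.001]
force: [-0.1, -0.6, -0.6]
grip_width: 34.8
grasp_force: 30.2
```

```bash
python3 - <<'E'
from h import *
im=save("scene","s1.png")[:,:,::-1]; a=im[180:300,200:420]
b=save("top","t1.png")[:,:,::-1][112:258,152:412]
cv2.imwrite("pics/m1.png",np.vstack([cv2.resize(a,(520,284)),cv2.resize(b,(520,292))]))
E
```

```text
(no output)
```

View pics/m1.png

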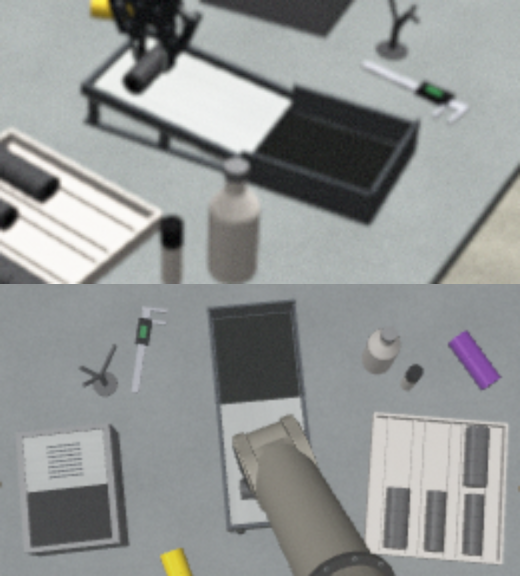

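{"api": "drive_tool", "payload": {"deltas": [{"x":0,"y":0,"z":-0.25,"roll":0,"fingers":-0.6},{"x":0,"y":0,"z":-0.25,"roll":0,"fingers":-0.6},{"x":0,"y":0,"z":0,"roll":0,"fingers":-0.6}]}}

```text
clock: 5.45
eef_pos: [493.1, -23.5, 79.6]
tool_rot: [-0.0, 0.67, 0.742, -0.0]
force: [0.1, 0.1, -1.9]
grip_width: 35.1
grasp_force: 30.2
```

{"api": "drive_tool", "payload": {"deltas": [{"x":0,"y":0,"z":-0.1,"roll":0,"fingers":-0.6},{"x":0,"y":0,"z":0,"roll":0,"fingers":0.5},{"x":0,"y":0,"z":0,"roll":0,"fingers":0.5},{"x":0,"y":0,"z":0.2,"roll":0,"fingers":0.5},{"x":0,"y":0,"z":1,"roll":0,"fingers":0.4},{"x":0,"y":0,"z":1,"roll":0,"fingers":0.4},{"x":0,"y":0,"z":0.9,"roll":0,"fingers":0.4}]}}

```text
clock: 6.03
eef_pos: [493.5, -23.2, 141.4]
tool_rot: [-0.0, 0.67, 0.743, 0.0]
force: [0.3, -0.2, 0.6]
grip_width: 59.9
grasp_force: 0.0
```

```bash
cat >> h.py <<'E'
def both(f):
    a=save("scene","a_"+f)[:,:,::-1][180:300,200:420]; b=save("top","b_"+f)[:,:,::-1][112:258,152:412]
    cv2.imwrite("pics/"+f,np.vstack([cv2.resize(a,(520,284)),cv2.resize(b,(520,292))])); s=bot.sense(); print(s["clock"],s["eef_pos"].round(1))
E
python3 -c "
from h import *; both('m2.png')"
```

```text
6.1333 [495.6 -23.2 143.1]
```

View pics/m2.png

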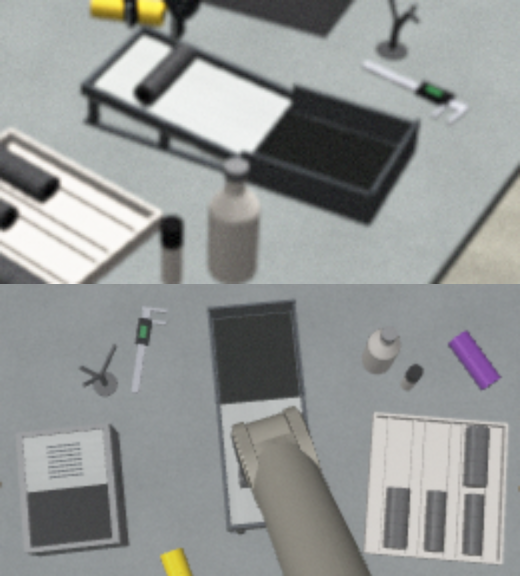

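{"api": "drive_tool", "payload": {"deltas": [{"x":-0.18,"y":-1,"z":0,"roll":-0.074,"fingers":0.4},{"x":-0.18,"y":-1,"z":0,"roll":-0.074,"fingers":0.4},{"x":-0.18,"y":-1,"z":0,"roll":-0.074,"fingers":0.4},{"x":-0.18,"y":-1,"z":0,"roll":-0.074,"fingers":0.4},{"x":-0.18,"y":-1,"z":0,"roll":-0.074,"fingers":0.4},{"x":-0.18,"y":-1,"z":0,"roll":-0.074,"fingers":0.4},{"x":-0.18,"y":-1,"z":0,"roll":-0.074,"fingers":0.4},{"x":-0.18,"y":-1,"z":0,"roll":-0.074,"fingers":0.4},{"x":-0.18,"y":-1,"z":0,"roll":-0.074,"fingers":0.4},{"x":-0.18,"y":-1,"z":0,"roll":-0.074,"fingers":0.4}]}}

```text
clock: 6.97
eef_pos: [456.9, -224.2, 139.8]
tool_rot: [-0.0, 0.968, 0.25, -0.0]
force: [0.8, -0.0, -0.2]
grip_width: 59.4
grasp_force: 0.0
```

```bash
cat >> h.py <<'E'
RC=np.array([629.6,-8.1]); RY=np.radians(6.2)
def ramp2w(x,y): c,s=np.cos(RY),np.sin(RY); return RC+[c*x-s*y,s*x+c*y]
def blobs():
    "dark blobs over tray (top camera) and on the running surface (scene camera)"
    t=imaging.grab_frame("top"); g=t.mean(2); poly=[w2px("top",[*p,26]) for p in [(632,-225),(618,-458),(372,-440),(386,-206)]]
    m=np.zeros(g.shape,np.uint8); cv2.fillPoly(m,[np.int32(poly)],1); m&=(g<115)
    n,l,st,c=cv2.connectedComponentsWithStats(m)
    for i in range(1,n):
        if st[i,4]>60:
            (cx,cy),wh,a=cv2.minAreaRect(np.argwhere(l==i)[:,::-1].astype(np.float32)); print("tray",px2w("top",cx,cy,28)[:2].round(0),np.round(wh,1),round(a,1))
    s=imaging.grab_frame("scene").mean(2)
    z=lambda x:24+(30-x)*np.tan(np.radians(8))
    poly=[w2px("scene",[*ramp2w(x,y),z(x)]) for x,y in [(-195,-65),(-195,65),(22,65),(22,-65)]]
    m=np.zeros(s.shape,np.uint8); cv2.fillPoly(m,[np.int32(poly)],1); print("ramp area",m.sum(),"dark",(m&(s<110)).sum())
    v,u=np.nonzero(m&(s<110))
    if len(u)>30: p=px2w("scene",u.mean(),v.mean(),65)[:2]; print("ramp blob world",p.round(0),"own x",np.round((p-RC)@[np.cos(RY),np.sin(RY)]))
    st=bot.sense(); print(st["clock"],st["eef_pos"].round(1))
E
python3 -c "
from h import *; blobs()"
```

```text
tray [ 562. -347.] [31. 43.] 90.0
tray [ 483. -237.] [14.6 53.2] 4.4
tray [ 447. -373.] [21.8 38.7] 2.0
ramp area 1897 dark 22
7.0667 [ 456.2 -226.9  139.8]
```

{"api": "drive_tool", "payload": {"deltas": [{"x":-0.18,"y":-1,"z":0,"roll":-0.074,"fingers":0.4},{"x":-0.18,"y":-1,"z":0,"roll":-0.074,"fingers":0.4},{"x":-0.18,"y":-1,"z":0,"roll":-0.074,"fingers":0.4},{"x":-0.18,"y":-1,"z":0,"roll":-0.074,"fingers":0.4},{"x":-0.18,"y":-1,"z":0,"roll":-0.074,"fingers":0.4},{"x":0,"y":-0.16,"z":-1,"roll":0,"fingers":0.4},{"x":0,"y":0,"z":-1,"roll":0,"fingers":0.4},{"x":0,"y":0,"z":-1,"roll":0,"fingers":0.4},{"x":0,"y":0,"z":0,"roll":0,"fingers":0.4}]}}

```text
clock: 7.82
eef_pos: [437.4, -324.4, 76.6]
tool_rot: [-0.002, 0.999, -0.034, -0.003]
force: [-0.4, 0.9, 0.1]
grip_width: 60.1
grasp_force: 0.0
```

```bash
python3 -c "
from h import *; both('m3.png')"
```

```text
7.9167 [ 439.3 -325.7   79.7]
```

View pics/m3.png

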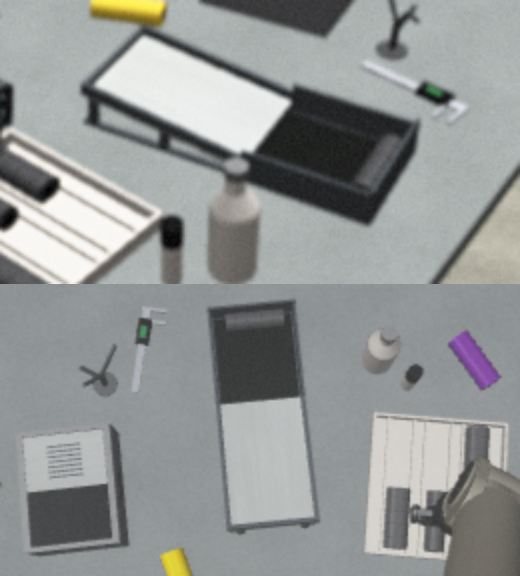

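{"api": "drive_tool", "payload": {"deltas": [{"x":0,"y":0,"z":-1,"roll":0,"fingers":0.4},{"x":0,"y":0,"z":-1,"roll":0,"fingers":0.4},{"x":0,"y":0,"z":-0.25,"roll":0,"fingers":0.4},{"x":0,"y":0,"z":0,"roll":0,"fingers":-0.6},{"x":0,"y":0,"z":0,"roll":0,"fingers":-0.6},{"x":0,"y":0,"z":0,"roll":0,"fingers":-0.6},{"x":0,"y":0,"z":0,"roll":0,"fingers":-0.6},{"x":0,"y":0,"z":0,"roll":0,"fingers":-0.6}]}}

```text
clock: 8.58
eef_pos: [440.3, -327.0, 36.5]
tool_rot: [0.0, 0.999, -0.035, 0.001]
force: [-1.0, 1.2, 5.4]
grip_width: 34.4
grasp_force: 30.7
```

{"api": "drive_tool", "payload": {"deltas": [{"x":0,"y":0,"z":0.5,"roll":0,"fingers":-0.6},{"x":0,"y":0,"z":1,"roll":0,"fingers":-0.6},{"x":0,"y":0,"z":1,"roll":0,"fingers":-0.6},{"x":0,"y":0,"z":1,"roll":0,"fingers":-0.6},{"x":0,"y":0,"z":1,"roll":0,"fingers":-0.6},{"x":0.18,"y":1,"z":0.5,"roll":0.074,"fingers":-0.6},{"x":0.18,"y":1,"z":0,"roll":0.074,"fingers":-0.6},{"x":0.18,"y":1,"z":0,"roll":0.074,"fingers":-0.6},{"x":0.18,"y":1,"z":0,"roll":0.074,"fingers":-0.6},{"x":0.18,"y":1,"z":0,"roll":0.074,"fingers":-0.6}]}}

```text
clock: 9.42
eef_pos: [457.5, -225.8, 136.3]
tool_rot: [0.0, 0.967, 0.255, 0.0]
force: [0.3, 0.1, -1.4]
grip_width: 35.0
grasp_force: 30.3
```

{"api": "drive_tool", "payload": {"deltas": [{"x":0.18,"y":1,"z":0,"roll":0.074,"fingers":-0.6},{"x":0.18,"y":1,"z":0,"roll":0.074,"fingers":-0.6},{"x":0.18,"y":1,"z":0,"roll":0.074,"fingers":-0.6},{"x":0.18,"y":1,"z":0,"roll":0.074,"fingers":-0.6},{"x":0.18,"y":1,"z":0,"roll":0.074,"fingers":-0.6},{"x":0.18,"y":1,"z":0,"roll":0.074,"fingers":-0.6},{"x":0.18,"y":1,"z":0,"roll":0.074,"fingers":-0.6},{"x":0.18,"y":1,"z":0,"roll":0.074,"fingers":-0.6},{"x":0.18,"y":1,"z":0,"roll":0.074,"fingers":-0.6},{"x":0.18,"y":1,"z":0,"roll":0.074,"fingers":-0.6}]}}

```text
clock: 10.25
eef_pos: [493.6, -26.0, 136.1]
tool_rot: [0.001, 0.668, 0.744, -0.0]
force: [0.4, -0.6, -1.5]
grip_width: 34.7
grasp_force: 30.3
```

{"api": "drive_tool", "payload": {"deltas": [{"x":0,"y":0.15,"z":-0.6,"roll":0,"fingers":-0.6},{"x":0,"y":0,"z":-0.7,"roll":0,"fingers":-0.6},{"x":0,"y":0,"z":-0.7,"roll":0,"fingers":-0.6},{"x":0,"y":0,"z":-0.4,"roll":0,"fingers":-0.6},{"x":0,"y":0,"z":-0.3,"roll":0,"fingers":-0.6},{"x":0,"y":0,"z":0,"roll":0,"fingers":-0.6},{"x":0,"y":0,"z":0,"roll":0,"fingers":-0.6}]}}

```text
clock: 10.83
eef_pos: [493.6, -23.9, 81.5]
tool_rot: [0.0, 0.67, 0.742, -0.0]
force: [-0.9, 0.7, -0.5]
grip_width: 34.8
grasp_force: 30.3
```

{"api": "drive_tool", "payload": {"deltas": [{"x":0,"y":0,"z":-0.15,"roll":0,"fingers":-0.6},{"x":0,"y":0,"z":0,"roll":0,"fingers":0.5},{"x":0,"y":0,"z":0,"roll":0,"fingers":0.5},{"x":0,"y":0,"z":0.2,"roll":0,"fingers":0.5},{"x":0,"y":0,"z":1,"roll":0,"fingers":0.4},{"x":0,"y":0,"z":1,"roll":0,"fingers":0.4},{"x":0,"y":0,"z":0.9,"roll":0,"fingers":0.4}]}}

```text
clock: 11.42
eef_pos: [493.6, -23.5, 141.6]
tool_rot: [-0.0, 0.67, 0.743, 0.0]
force: [0.5, -0.8, -0.2]
grip_width: 60.2
grasp_force: 0.0
```

{"api": "drive_tool", "payload": {"deltas": [{"x":-0.16,"y":-0.98,"z":0,"roll":-0.058,"fingers":0.4},{"x":-0.16,"y":-0.98,"z":0,"roll":-0.058,"fingers":0.4},{"x":-0.16,"y":-0.98,"z":0,"roll":-0.058,"fingers":0.4},{"x":-0.16,"y":-0.98,"z":0,"roll":-0.058,"fingers":0.4},{"x":-0.16,"y":-0.98,"z":0,"roll":-0.058,"fingers":0.4},{"x":-0.16,"y":-0.98,"z":0,"roll":-0.058,"fingers":0.4},{"x":-0.16,"y":-0.98,"z":0,"roll":-0.058,"fingers":0.4},{"x":-0.16,"y":-0.98,"z":0,"roll":-0.058,"fingers":0.4},{"x":-0.16,"y":-0.98,"z":0,"roll":-0.058,"fingers":0.4},{"x":-0.16,"y":-0.98,"z":0,"roll":-0.058,"fingers":0.4}]}}

```text
clock: 12.25
eef_pos: [461.5, -220.5, 140.9]
tool_rot: [0.0, 0.929, 0.37, 0.0]
force: [0.2, 0.7, -0.1]
grip_width: 59.6
grasp_force: 0.0
```

{"api": "drive_tool", "payload": {"deltas": [{"x":-0.16,"y":-0.98,"z":0,"roll":-0.058,"fingers":0.4},{"x":-0.16,"y":-0.98,"z":0,"roll":-0.058,"fingers":0.4},{"x":-0.16,"y":-0.98,"z":0,"roll":-0.058,"fingers":0.4},{"x":-0.16,"y":-0.98,"z":0,"roll":-0.058,"fingers":0.4},{"x":-0.16,"y":-0.98,"z":0,"roll":-0.058,"fingers":0.4},{"x":-0.16,"y":-0.98,"z":0,"roll":-0.058,"fingers":0.4},{"x":-0.16,"y":-0.98,"z":0,"roll":-0.058,"fingers":0.4},{"x":-0.16,"y":-0.98,"z":0,"roll":-0.058,"fingers":0.4},{"x":-0.1,"y":-1,"z":0,"roll":-0.066,"fingers":0.4},{"x":0,"y":0,"z":0,"roll":0,"fingers":0.4}]}}

```text
clock: 13.08
eef_pos: [432.7, -401.0, 141.0]
tool_rot: [0.002, 0.999, -0.04, 0.0]
force: [0.3, -0.4, 0.2]
grip_width: 59.7
grasp_force: 0.0
```

```bash
python3 -c "
from h import *; blobs(); both('m4.png')"
```

```text
tray [ 563. -403.] [11.4 31.3] 2.6
tray [ 445. -239.] [ 2.4 29.1] 3.2
tray [ 446. -264.] [ 7.  29.4] 3.2
tray [ 435. -412.] [30. 18.] 90.0
ramp area 1897 dark 25
13.1833 [ 433.8 -396.8  140.5]
13.2833 [ 434.3 -395.1  140.4]
```

View pics/m4.png

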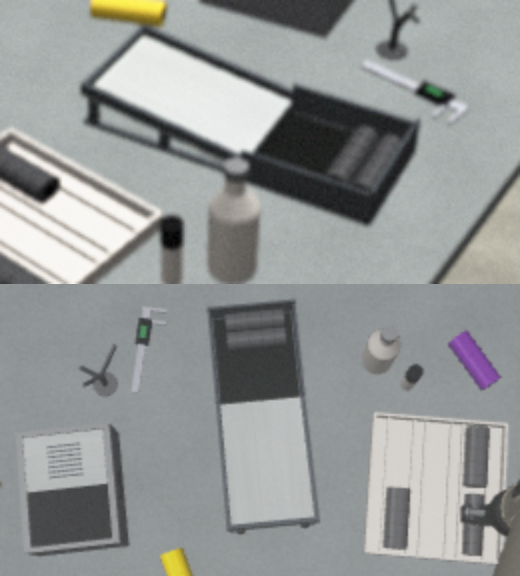

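{"api": "drive_tool", "payload": {"deltas": [{"x":0,"y":0,"z":-1,"roll":0,"fingers":0.4},{"x":0,"y":0,"z":-1,"roll":0,"fingers":0.4},{"x":0,"y":0,"z":-1,"roll":0,"fingers":0.4},{"x":0,"y":0,"z":-1,"roll":0,"fingers":0.4},{"x":0,"y":0,"z":-0.8,"roll":0,"fingers":0.4},{"x":0,"y":0,"z":-0.45,"roll":0,"fingers":0.4},{"x":0,"y":0,"z":0,"roll":0,"fingers":0.4},{"x":0,"y":0,"z":0,"roll":0,"fingers":-0.6},{"x":0,"y":0,"z":0,"roll":0,"fingers":-0.6},{"x":0,"y":0,"z":0,"roll":0,"fingers":-0.6}]}}

```text
clock: 14.12
eef_pos: [434.7, -396.7, 36.5]
tool_rot: [0.001, 0.999, -0.035, 0.001]
force: [-0.8, 1.0, -0.5]
grip_width: 35.2
grasp_force: 30.0
```

{"api": "drive_tool", "payload": {"deltas": [{"x":0,"y":0,"z":0,"roll":0,"fingers":-0.6},{"x":0,"y":0,"z":0,"roll":0,"fingers":-0.6},{"x":0,"y":0,"z":0.5,"roll":0,"fingers":-0.6},{"x":0,"y":0,"z":1,"roll":0,"fingers":-0.6},{"x":0,"y":0,"z":1,"roll":0,"fingers":-0.6},{"x":0,"y":0,"z":1,"roll":0,"fingers":-0.6},{"x":0,"y":0,"z":1,"roll":0,"fingers":-0.6},{"x":0,"y":0,"z":0.5,"roll":0,"fingers":-0.6}]}}

```text
clock: 14.78
eef_pos: [434.6, -397.2, 138.2]
tool_rot: [0.001, 0.999, -0.035, 0.001]
force: [0.1, -0.7, -0.1]
grip_width: 34.7
grasp_force: 30.2
```

{"api": "drive_tool", "payload": {"deltas": [{"x":0.16,"y":0.98,"z":0,"roll":0.058,"fingers":-0.6},{"x":0.16,"y":0.98,"z":0,"roll":0.058,"fingers":-0.6},{"x":0.16,"y":0.98,"z":0,"roll":0.058,"fingers":-0.6},{"x":0.16,"y":0.98,"z":0,"roll":0.058,"fingers":-0.6},{"x":0.16,"y":0.98,"z":0,"roll":0.058,"fingers":-0.6},{"x":0.16,"y":0.98,"z":0,"roll":0.058,"fingers":-0.6},{"x":0.16,"y":0.98,"z":0,"roll":0.058,"fingers":-0.6},{"x":0.16,"y":0.98,"z":0,"roll":0.058,"fingers":-0.6},{"x":0.16,"y":0.98,"z":0,"roll":0.058,"fingers":-0.6},{"x":0.16,"y":0.98,"z":0,"roll":0.058,"fingers":-0.6}]}}

```text
clock: 15.62
eef_pos: [465.6, -199.5, 135.3]
tool_rot: [-0.0, 0.912, 0.41, -0.0]
force: [-0.0, -0.8, -0.2]
grip_width: 34.8
grasp_force: 30.2
```

{"api": "drive_tool", "payload": {"deltas": [{"x":0.16,"y":0.98,"z":0,"roll":0.058,"fingers":-0.6},{"x":0.16,"y":0.98,"z":0,"roll":0.058,"fingers":-0.6},{"x":0.16,"y":0.98,"z":0,"roll":0.058,"fingers":-0.6},{"x":0.16,"y":0.98,"z":0,"roll":0.058,"fingers":-0.6},{"x":0.16,"y":0.98,"z":0,"roll":0.058,"fingers":-0.6},{"x":0.16,"y":0.98,"z":0,"roll":0.058,"fingers":-0.6},{"x":0.16,"y":0.98,"z":0,"roll":0.058,"fingers":-0.6},{"x":0.16,"y":0.98,"z":0,"roll":0.058,"fingers":-0.6},{"x":0.1,"y":1,"z":0,"roll":0.066,"fingers":-0.6},{"x":0,"y":0,"z":0,"roll":0,"fingers":-0.6}]}}

```text
clock: 16.45
eef_pos: [493.9, -19.2, 135.6]
tool_rot: [-0.0, 0.666, 0.746, 0.001]
force: [0.8, 0.4, 0.6]
grip_width: 34.2
grasp_force: 30.2
```

{"api": "drive_tool", "payload": {"deltas": [{"x":0,"y":0,"z":-0.6,"roll":0,"fingers":-0.6},{"x":0,"y":0,"z":-0.7,"roll":0,"fingers":-0.6},{"x":0,"y":0,"z":-0.7,"roll":0,"fingers":-0.6},{"x":0,"y":0,"z":-0.4,"roll":0,"fingers":-0.6},{"x":0,"y":0,"z":-0.3,"roll":0,"fingers":-0.6},{"x":0,"y":0,"z":0,"roll":0,"fingers":-0.6},{"x":0,"y":0,"z":0,"roll":0,"fingers":-0.6}]}}

```text
clock: 17.03
eef_pos: [493.5, -24.1, 81.0]
tool_rot: [-0.0, 0.67, 0.742, -0.0]
force: [-0.6, 0.3, -1.2]
grip_width: 35.2
grasp_force: 30.3
```

{"api": "drive_tool", "payload": {"deltas": [{"x":0,"y":0,"z":-0.15,"roll":0,"fingers":-0.6},{"x":0,"y":0,"z":0,"roll":0,"fingers":0.5},{"x":0,"y":0,"z":0,"roll":0,"fingers":0.5},{"x":0,"y":0,"z":0.2,"roll":0,"fingers":0.5},{"x":0,"y":0,"z":1,"roll":0,"fingers":0.4},{"x":0,"y":0,"z":1,"roll":0,"fingers":0.4},{"x":0,"y":0,"z":0.9,"roll":0,"fingers":0.4}]}}

```text
clock: 17.62
eef_pos: [493.5, -23.5, 141.4]
tool_rot: [-0.0, 0.67, 0.743, 0.0]
force: [0.3, -0.0, -0.0]
grip_width: 60.3
grasp_force: 0.0
```

{"api": "drive_tool", "payload": {"deltas": [{"x":-0.16,"y":-0.78,"z":0,"roll":-0.074,"fingers":0.4},{"x":-0.16,"y":-0.78,"z":0,"roll":-0.074,"fingers":0.4},{"x":-0.16,"y":-0.78,"z":0,"roll":-0.074,"fingers":0.4},{"x":-0.16,"y":-0.78,"z":0,"roll":-0.074,"fingers":0.4},{"x":-0.16,"y":-0.78,"z":0,"roll":-0.074,"fingers":0.4},{"x":-0.16,"y":-0.78,"z":0,"roll":-0.074,"fingers":0.4},{"x":-0.16,"y":-0.78,"z":0,"roll":-0.074,"fingers":0.4},{"x":-0.16,"y":-0.78,"z":0,"roll":-0.074,"fingers":0.4},{"x":-0.16,"y":-0.78,"z":0,"roll":-0.074,"fingers":0.4},{"x":-0.16,"y":-0.78,"z":0,"roll":-0.074,"fingers":0.4}]}}

```text
clock: 18.45
eef_pos: [461.4, -180.3, 140.7]
tool_rot: [0.0, 0.968, 0.25, 0.0]
force: [-0.5, 0.4, -0.2]
grip_width: 59.8
grasp_force: 0.0
```

{"api": "drive_tool", "payload": {"deltas": [{"x":-0.16,"y":-0.78,"z":0,"roll":-0.074,"fingers":0.4},{"x":-0.16,"y":-0.78,"z":0,"roll":-0.074,"fingers":0.4},{"x":-0.16,"y":-0.78,"z":0,"roll":-0.074,"fingers":0.4},{"x":-0.16,"y":-0.78,"z":0,"roll":-0.074,"fingers":0.4},{"x":-0.16,"y":-0.78,"z":0,"roll":-0.074,"fingers":0.4},{"x":0,"y":0,"z":-1,"roll":0,"fingers":0.4},{"x":0,"y":0,"z":-1,"roll":0,"fingers":0.4},{"x":0,"y":0,"z":-1,"roll":0,"fingers":0.4},{"x":0,"y":0,"z":0,"roll":0,"fingers":0.4}]}}

```text
clock: 19.2
eef_pos: [443.5, -256.6, 77.6]
tool_rot: [-0.001, 0.999, -0.035, -0.002]
force: [-0.9, -0.5, -0.5]
grip_width: 59.7
grasp_force: 0.0
```

```bash
python3 -c "
from h import *; blobs(); both('m5.png')"
```

```text
tray [ 502. -316.] [56.5 66.7] 4.4
ramp area 1897 dark 22
19.3 [ 445.3 -257.3   80.3]
19.4 [ 446.3 -257.8   81.5]
```

View pics/m5.png

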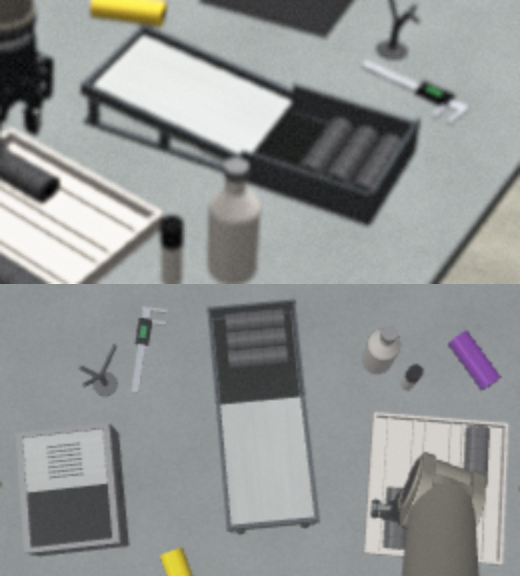

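{"api": "drive_tool", "payload": {"deltas": [{"x":0,"y":0,"z":-1,"roll":0,"fingers":0.4},{"x":0,"y":0,"z":-1,"roll":0,"fingers":0.4},{"x":0,"y":0,"z":-0.25,"roll":0,"fingers":0.4},{"x":0,"y":0,"z":0,"roll":0,"fingers":-0.6},{"x":0,"y":0,"z":0,"roll":0,"fingers":-0.6},{"x":0,"y":0,"z":0,"roll":0,"fingers":-0.6},{"x":0,"y":0,"z":0,"roll":0,"fingers":-0.6},{"x":0,"y":0,"z":0,"roll":0,"fingers":-0.6}]}}

```text
clock: 20.07
eef_pos: [446.2, -257.8, 36.2]
tool_rot: [0.0, 0.999, -0.035, 0.001]
force: [-0.1, 1.3, 0.0]
grip_width: 42.7
grasp_force: 30.6
```

{"api": "drive_tool", "payload": {"deltas": [{"x":0,"y":0,"z":0.5,"roll":0,"fingers":-0.6},{"x":0,"y":0,"z":1,"roll":0,"fingers":-0.6},{"x":0,"y":0,"z":1,"roll":0,"fingers":-0.6},{"x":0,"y":0,"z":1,"roll":0,"fingers":-0.6},{"x":0,"y":0,"z":1,"roll":0,"fingers":-0.6},{"x":0.16,"y":0.78,"z":0.5,"roll":0.074,"fingers":-0.6},{"x":0.16,"y":0.78,"z":0,"roll":0.074,"fingers":-0.6},{"x":0.16,"y":0.78,"z":0,"roll":0.074,"fingers":-0.6},{"x":0.16,"y":0.78,"z":0,"roll":0.074,"fingers":-0.6},{"x":0.16,"y":0.78,"z":0,"roll":0.074,"fingers":-0.6}]}}

```text
clock: 20.9
eef_pos: [461.6, -179.1, 136.4]
tool_rot: [0.0, 0.967, 0.255, 0.0]
force: [0.6, 0.1, -1.1]
grip_width: 42.2
grasp_force: 30.8
```

{"api": "drive_tool", "payload": {"deltas": [{"x":0.16,"y":0.78,"z":0,"roll":0.074,"fingers":-0.6},{"x":0.16,"y":0.78,"z":0,"roll":0.074,"fingers":-0.6},{"x":0.16,"y":0.78,"z":0,"roll":0.074,"fingers":-0.6},{"x":0.16,"y":0.78,"z":0,"roll":0.074,"fingers":-0.6},{"x":0.16,"y":0.78,"z":0,"roll":0.074,"fingers":-0.6},{"x":0.16,"y":0.78,"z":0,"roll":0.074,"fingers":-0.6},{"x":0.16,"y":0.78,"z":0,"roll":0.074,"fingers":-0.6},{"x":0.16,"y":0.78,"z":0,"roll":0.074,"fingers":-0.6},{"x":0.16,"y":0.78,"z":0,"roll":0.074,"fingers":-0.6},{"x":0.16,"y":0.78,"z":0,"roll":0.074,"fingers":-0.6}]}}

```text
clock: 21.73
eef_pos: [493.7, -23.2, 136.2]
tool_rot: [0.001, 0.668, 0.744, -0.0]
force: [0.8, -0.3, -1.1]
grip_width: 42.8
grasp_force: 30.8
```

{"api": "drive_tool", "payload": {"deltas": [{"x":0,"y":0,"z":-0.6,"roll":0,"fingers":-0.6},{"x":0,"y":0,"z":-0.7,"roll":0,"fingers":-0.6},{"x":0,"y":0,"z":-0.7,"roll":0,"fingers":-0.6},{"x":0,"y":0,"z":-0.4,"roll":0,"fingers":-0.6},{"x":0,"y":0,"z":-0.3,"roll":0,"fingers":-0.6},{"x":0,"y":0,"z":0,"roll":0,"fingers":-0.6},{"x":0,"y":0,"z":0,"roll":0,"fingers":-0.6}]}}

```text
clock: 22.32
eef_pos: [493.6, -23.8, 81.4]
tool_rot: [0.0, 0.67, 0.742, -0.0]
force: [-0.5, -0.7, -0.7]
grip_width: 42.4
grasp_force: 30.8
```

{"api": "drive_tool", "payload": {"deltas": [{"x":0,"y":0,"z":-0.1,"roll":0,"fingers":-0.6},{"x":0,"y":0,"z":0,"roll":0,"fingers":0.5},{"x":0,"y":0,"z":0,"roll":0,"fingers":0.5},{"x":0,"y":0,"z":0,"roll":0,"fingers":0.5},{"x":0,"y":0,"z":0.5,"roll":0,"fingers":0.5},{"x":0,"y":0,"z":1,"roll":0,"fingers":0.5},{"x":0,"y":0,"z":1,"roll":0,"fingers":0.5},{"x":0,"y":0,"z":1,"roll":0,"fingers":0.5},{"x":0,"y":0,"z":1,"roll":0,"fingers":0.5}]}}

```text
clock: 23.07
eef_pos: [493.5, -23.4, 171.1]
tool_rot: [0.0, 0.67, 0.743, 0.0]
force: [0.5, 0.3, -0.3]
grip_width: 63.9
grasp_force: 0.0
```

{"api": "drive_tool", "payload": {"deltas": [{"x":0.1,"y":1,"z":0,"roll":0,"fingers":-1},{"x":0.1,"y":1,"z":0,"roll":0,"fingers":-1},{"x":0.1,"y":1,"z":0,"roll":0,"fingers":-1},{"x":0.1,"y":1,"z":0,"roll":0,"fingers":-1},{"x":0.1,"y":1,"z":0,"roll":0,"fingers":-1},{"x":0.1,"y":1,"z":0,"roll":0,"fingers":-1},{"x":0.1,"y":1,"z":0,"roll":0,"fingers":-1},{"x":0.1,"y":1,"z":0,"roll":0,"fingers":-1},{"x":0.1,"y":1,"z":0,"roll":0,"fingers":-1},{"x":0.1,"y":1,"z":0,"roll":0,"fingers":-1}]}}

```text
clock: 23.9
eef_pos: [513.6, 177.4, 170.3]
tool_rot: [0.0, 0.67, 0.742, 0.0]
force: [-0.4, -0.3, -0.3]
grip_width: 0.2
grasp_force: 0.0
```

{"api": "drive_tool", "payload": {"deltas": [{"x":0.1,"y":1,"z":0,"roll":0,"fingers":-1},{"x":0.1,"y":1,"z":0,"roll":0,"fingers":-1},{"x":0.1,"y":1,"z":0,"roll":0,"fingers":-1},{"x":0.1,"y":1,"z":0,"roll":0,"fingers":-1},{"x":0.1,"y":1,"z":0,"roll":0,"fingers":-1},{"x":0.1,"y":1,"z":0,"roll":0,"fingers":-1},{"x":0.1,"y":1,"z":0,"roll":0,"fingers":-1},{"x":0.1,"y":1,"z":0,"roll":0,"fingers":-1},{"x":0,"y":0,"z":-0.6,"roll":0,"fingers":-1},{"x":0,"y":0,"z":0,"roll":0,"fingers":-1}]}}

```text
clock: 24.73
eef_pos: [528.4, 336.9, 156.2]
tool_rot: [-0.001, 0.669, 0.743, -0.001]
force: [-1.2, -0.7, -0.5]
grip_width: -0.2
grasp_force: 0.0
```

```bash
python3 -c "
from h import *; blobs(); both('m6.png')"
```

```text
tray [ 563. -403.] [11.4 31.3] 2.6
ramp area 1897 dark 326
ramp blob world [507. -40.] own x -125.0
24.8333 [529.3 335.  156.9]
24.9333 [529.9 335.  157.6]
```

View pics/m6.png

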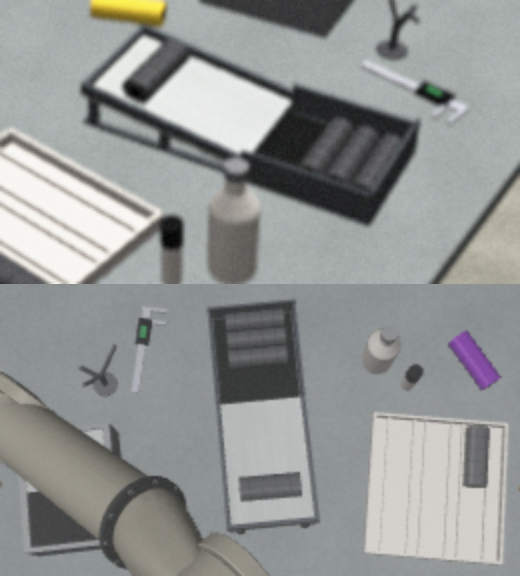

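{"api": "drive_tool", "payload": {"deltas": [{"x":0,"y":0,"z":-0.9,"roll":0,"fingers":-1},{"x":0,"y":0,"z":-0.8,"roll":0,"fingers":-1},{"x":0,"y":0,"z":0,"roll":0,"fingers":-1},{"x":0,"y":0,"z":0,"roll":0,"fingers":-1}]}}

```text
clock: 25.27
eef_pos: [529.5, 335.3, 123.2]
tool_rot: [0.0, 0.67, 0.742, -0.001]
force: [0.1, -0.2, 0.4]
grip_width: -0.2
grasp_force: 0.0
```

{"api": "drive_tool", "payload": {"deltas": [{"x":0,"y":0,"z":-0.1,"roll":0,"fingers":-1},{"x":0,"y":0,"z":-0.1,"roll":0,"fingers":-1},{"x":0,"y":0,"z":0,"roll":0,"fingers":-1},{"x":0,"y":0,"z":0,"roll":0,"fingers":-1}]}}

```text
clock: 25.6
eef_pos: [529.8, 336.5, 119.9]
tool_rot: [0.0, 0.67, 0.742, 0.0]
force: [-0.1, 0.4, 0.1]
grip_width: 0.5
grasp_force: 0.0
```

{"api": "drive_tool", "payload": {"deltas": [{"x":0,"y":0,"z":-0.1,"roll":0,"fingers":-1},{"x":0,"y":0,"z":0,"roll":0,"fingers":-1},{"x":0,"y":0,"z":0,"roll":0,"fingers":-1}]}}

```text
clock: 25.85
eef_pos: [530.3, 336.8, 119.1]
tool_rot: [0.001, 0.67, 0.742, 0.001]
force: [-1.2, -2.3, 9.4]
grip_width: -0.1
grasp_force: 5.1
```

{"api": "drive_tool", "payload": {"deltas": [{"x":0,"y":0,"z":-0.1,"roll":0,"fingers":-1},{"x":0,"y":0,"z":0,"roll":0,"fingers":-1},{"x":0,"y":0,"z":0,"roll":0,"fingers":-1}]}}

```text
clock: 26.1
eef_pos: [530.4, 336.8, 118.9]
tool_rot: [0.001, 0.67, 0.742, 0.001]
force: [-6.2, -6.2, 24.2]
grip_width: -0.3
grasp_force: 12.0
```

{"api": "drive_tool", "payload": {"deltas": [{"x":0,"y":0,"z":0.07,"roll":0,"fingers":-1},{"x":0,"y":0,"z":0,"roll":0,"fingers":-1},{"x":-0.4,"y":-0.05,"z":0,"roll":0,"fingers":-1},{"x":-0.4,"y":-0.05,"z":0,"roll":0,"fingers":-1},{"x":-0.4,"y":-0.05,"z":0,"roll":0,"fingers":-1},{"x":-0.4,"y":-0.05,"z":0,"roll":0,"fingers":-1}]}}

```text
clock: 26.6
eef_pos: [499.8, 332.8, 119.1]
tool_rot: [0.001, 0.67, 0.742, 0.002]
force: [2.7, -2.1, 11.3]
grip_width: 0.2
grasp_force: 5.5
```

{"api": "drive_tool", "payload": {"deltas": [{"x":-0.4,"y":-0.05,"z":0,"roll":0,"fingers":-1},{"x":-0.4,"y":-0.05,"z":0,"roll":0,"fingers":-1},{"x":-0.4,"y":-0.05,"z":0,"roll":0,"fingers":-1},{"x":-0.4,"y":-0.05,"z":0,"roll":0,"fingers":-1}]}}

```text
clock: 26.93
eef_pos: [467.9, 328.7, 119.1]
tool_rot: [0.001, 0.67, 0.742, 0.002]
force: [2.4, -3.5, 12.3]
grip_width: 0.2
grasp_force: 6.1
```

{"api": "drive_tool", "payload": {"deltas": [{"x":-0.36,"y":-0.045,"z":0,"roll":0,"fingers":-1},{"x":-0.36,"y":-0.045,"z":0,"roll":0,"fingers":-1},{"x":-0.36,"y":-0.045,"z":0,"roll":0,"fingers":-1},{"x":-0.36,"y":-0.045,"z":0,"roll":0,"fingers":-1},{"x":-0.36,"y":-0.045,"z":0,"roll":0,"fingers":-1}]}}

```text
clock: 27.35
eef_pos: [432.6, 325.0, 119.0]
tool_rot: [0.001, 0.67, 0.742, 0.003]
force: [5.8, -0.2, 7.9]
grip_width: 0.1
grasp_force: 3.9
```

{"api": "drive_tool", "payload": {"deltas": [{"x":0,"y":0,"z":1,"roll":0,"fingers":-1},{"x":0,"y":0,"z":1,"roll":0,"fingers":-1},{"x":0,"y":-1,"z":0,"roll":0,"fingers":0.5},{"x":0,"y":-1,"z":0,"roll":0,"fingers":0.5},{"x":0,"y":-1,"z":0,"roll":0,"fingers":0.5},{"x":0,"y":-1,"z":0,"roll":0,"fingers":0.5},{"x":0,"y":-1,"z":0,"roll":0,"fingers":0.5},{"x":0,"y":-1,"z":0,"roll":0,"fingers":0.5},{"x":0,"y":-1,"z":0,"roll":0,"fingers":0.5},{"x":0,"y":-1,"z":0,"roll":0,"fingers":0.5}]}}

```text
clock: 28.18
eef_pos: [429.6, 163.1, 157.0]
tool_rot: [0.0, 0.67, 0.743, 0.0]
force: [0.3, -1.1, 0.7]
grip_width: 63.7
grasp_force: 0.0
```

```bash
python3 - <<'E'
from h import *; blobs()
im=save("scene","s7.png")[:,:,::-1][120:240,250:450]
b=save("top","t7.png")[:,:,::-1]; g=b.mean(2); c=b[112:258,152:412]
cv2.imwrite("pics/m7.png",np.vstack([cv2.resize(im,(520,312)),cv2.resize(c,(520,292))])[:600])
m=np.zeros(g.shape,np.uint8); m[196:228,270:306]=(g[196:228,270:306]<125)
n,l,st,_=cv2.connectedComponentsWithStats(m); i=1+st[1:,4].argmax(); print(st[i],cv2.minAreaRect(np.argwhere(l==i)[:,::-1].astype(np.float32)))
(cx,cy),_,_=cv2.minAreaRect(np.argwhere(l==i)[:,::-1].astype(np.float32)); p=px2w("top",cx,cy,72); print(p, (p[:2]-RC)@[np.cos(RY),np.sin(RY)])
E
```

```text
tray [ 563. -403.] [11.4 31.3] 2.6
ramp area 1897 dark 325
ramp blob world [508. -40.] own x -125.0
28.2833 [429.6 160.4 156.5]
[271 206  32  15 362] ((286.70263671875, 212.83023071289062), (11.998200416564941, 30.623565673828125), 85.03025817871094)
[494.18184325 -22.75689476  72.        ] -136.20902626314341
```

View pics/m7.png

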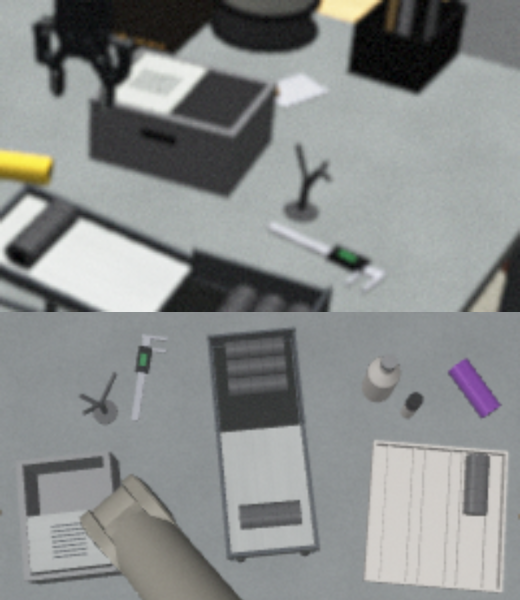

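{"api": "drive_tool", "payload": {"deltas": [{"x":0.32,"y":-0.94,"z":0,"roll":0,"fingers":0.5},{"x":0.32,"y":-0.94,"z":0,"roll":0,"fingers":0.5},{"x":0.32,"y":-0.94,"z":0,"roll":0,"fingers":0.5},{"x":0.32,"y":-0.94,"z":0,"roll":0,"fingers":0.5},{"x":0.32,"y":-0.94,"z":0,"roll":0,"fingers":0.5},{"x":0.32,"y":-0.94,"z":0,"roll":0,"fingers":0.5},{"x":0.32,"y":-0.94,"z":0,"roll":0,"fingers":0.5},{"x":0.32,"y":-0.94,"z":0,"roll":0,"fingers":0.5},{"x":0.32,"y":-0.94,"z":0,"roll":0,"fingers":0.5},{"x":0.32,"y":-0.94,"z":0,"roll":0,"fingers":0.5}]}}

```text
clock: 29.22
eef_pos: [494.5, -23.4, 157.0]
tool_rot: [0.0, 0.669, 0.743, 0.001]
force: [-0.3, 0.7, 0.6]
grip_width: 64.2
grasp_force: 0.0
```

{"api": "drive_tool", "payload": {"deltas": [{"x":0,"y":0,"z":-0.4,"roll":0,"fingers":0.5},{"x":0,"y":0,"z":-1,"roll":0,"fingers":0.5},{"x":0,"y":0,"z":-1,"roll":0,"fingers":0.5},{"x":0,"y":0,"z":-1,"roll":0,"fingers":0.5},{"x":0,"y":0,"z":-0.45,"roll":0,"fingers":0.5},{"x":0,"y":0,"z":0,"roll":0,"fingers":-0.6},{"x":0,"y":0,"z":0,"roll":0,"fingers":-0.6},{"x":0,"y":0,"z":0,"roll":0,"fingers":-0.6},{"x":0,"y":0,"z":0,"roll":0,"fingers":-0.6}]}}

```text
clock: 29.97
eef_pos: [494.3, -23.8, 80.7]
tool_rot: [0.001, 0.67, 0.743, 0.001]
force: [-0.3, -0.6, -2.0]
grip_width: 42.7
grasp_force: 30.7
```

{"api": "drive_tool", "payload": {"deltas": [{"x":0,"y":0,"z":0.5,"roll":0,"fingers":-0.6},{"x":0,"y":0,"z":1,"roll":0,"fingers":-0.6},{"x":0,"y":0,"z":1,"roll":0,"fingers":-0.6},{"x":0,"y":0,"z":1,"roll":0,"fingers":-0.6},{"x":0,"y":0,"z":1,"roll":0,"fingers":-0.6},{"x":0,"y":0,"z":0.5,"roll":0,"fingers":-0.6}]}}

```text
clock: 30.47
eef_pos: [494.7, -24.0, 183.1]
tool_rot: [0.002, 0.67, 0.742, 0.001]
force: [0.3, 1.0, -0.8]
grip_width: 42.5
grasp_force: 30.8
```

{"api": "drive_tool", "payload": {"deltas": [{"x":0.1,"y":1,"z":0,"roll":0,"fingers":-0.6},{"x":0.1,"y":1,"z":0,"roll":0,"fingers":-0.6},{"x":0.1,"y":1,"z":0,"roll":0,"fingers":-0.6},{"x":0.1,"y":1,"z":0,"roll":0,"fingers":-0.6},{"x":0.1,"y":1,"z":0,"roll":0,"fingers":-0.6},{"x":0.1,"y":1,"z":0,"roll":0,"fingers":-0.6},{"x":0.1,"y":1,"z":0,"roll":0,"fingers":-0.6},{"x":0.1,"y":1,"z":0,"roll":0,"fingers":-0.6},{"x":0.1,"y":1,"z":0,"roll":0,"fingers":-0.6},{"x":0.1,"y":1,"z":0,"roll":0,"fingers":-0.6}]}}

```text
clock: 31.3
eef_pos: [513.5, 176.7, 180.1]
tool_rot: [0.0, 0.67, 0.742, 0.0]
force: [0.7, -0.6, -1.2]
grip_width: 42.3
grasp_force: 30.8
```

{"api": "drive_tool", "payload": {"deltas": [{"x":0.1,"y":1,"z":0,"roll":0,"fingers":-0.6},{"x":0.1,"y":1,"z":0,"roll":0,"fingers":-0.6},{"x":0.1,"y":1,"z":0,"roll":0,"fingers":-0.6},{"x":0.1,"y":1,"z":0,"roll":0,"fingers":-0.6},{"x":0.1,"y":1,"z":0,"roll":0,"fingers":-0.6},{"x":0.1,"y":1,"z":0,"roll":0,"fingers":-0.6},{"x":0.1,"y":1,"z":0,"roll":0,"fingers":-0.6},{"x":0.1,"y":1,"z":0,"roll":0,"fingers":-0.6},{"x":0,"y":0,"z":0,"roll":0,"fingers":-0.6},{"x":0,"y":0,"z":0,"roll":0,"fingers":-0.6}]}}

```text
clock: 32.13
eef_pos: [529.0, 337.0, 179.9]
tool_rot: [-0.0, 0.669, 0.743, 0.0]
force: [0.1, -0.6, -2.4]
grip_width: 42.4
grasp_force: 30.8
```

{"api": "drive_tool", "payload": {"deltas": [{"x":0,"y":0,"z":-0.8,"roll":0,"fingers":-0.6},{"x":0,"y":0,"z":-0.8,"roll":0,"fingers":-0.6},{"x":0,"y":0,"z":-0.6,"roll":0,"fingers":-0.6},{"x":0,"y":0,"z":-0.6,"roll":0,"fingers":-0.6},{"x":0,"y":0,"z":0,"roll":0,"fingers":-0.6},{"x":0,"y":0,"z":0,"roll":0,"fingers":-0.6}]}}

```text
clock: 32.63
eef_pos: [529.4, 335.2, 123.2]
tool_rot: [-0.0, 0.67, 0.742, -0.001]
force: [-0.4, 0.5, -0.9]
grip_width: 42.5
grasp_force: 30.8
```

{"api": "drive_tool", "payload": {"deltas": [{"x":0,"y":0,"z":0,"roll":0,"fingers":0.4},{"x":0,"y":0,"z":0,"roll":0,"fingers":0.4},{"x":0,"y":0,"z":0,"roll":0,"fingers":0.4},{"x":0,"y":0,"z":1,"roll":0,"fingers":0.4},{"x":0,"y":0,"z":1,"roll":0,"fingers":0.4},{"x":0,"y":0,"z":1,"roll":0,"fingers":0.4},{"x":0.044,"y":-1,"z":0,"roll":-0.03,"fingers":0.4},{"x":0.044,"y":-1,"z":0,"roll":-0.03,"fingers":0.4},{"x":0.044,"y":-1,"z":0,"roll":-0.03,"fingers":0.4},{"x":0.044,"y":-1,"z":0,"roll":-0.03,"fingers":0.4}]}}

```text
clock: 33.47
eef_pos: [533.3, 255.4, 184.6]
tool_rot: [0.0, 0.737, 0.675, 0.001]
force: [0.8, 0.2, -0.1]
grip_width: 59.5
grasp_force: 0.0
```

{"api": "drive_tool", "payload": {"deltas": [{"x":0.044,"y":-1,"z":0,"roll":-0.03,"fingers":0.4},{"x":0.044,"y":-1,"z":0,"roll":-0.03,"fingers":0.4},{"x":0.044,"y":-1,"z":0,"roll":-0.03,"fingers":0.4},{"x":0.044,"y":-1,"z":0,"roll":-0.03,"fingers":0.4},{"x":0.044,"y":-1,"z":0,"roll":-0.03,"fingers":0.4},{"x":0.044,"y":-1,"z":0,"roll":-0.03,"fingers":0.4},{"x":0.044,"y":-1,"z":0,"roll":-0.03,"fingers":0.4},{"x":0.044,"y":-1,"z":0,"roll":-0.03,"fingers":0.4},{"x":0.044,"y":-1,"z":0,"roll":-0.03,"fingers":0.4},{"x":0.044,"y":-1,"z":0,"roll":-0.03,"fingers":0.4}]}}

```text
clock: 34.3
eef_pos: [542.2, 54.8, 184.3]
tool_rot: [0.0, 0.875, 0.484, 0.001]
force: [-0.2, -0.4, -0.3]
grip_width: 59.7
grasp_force: 0.0
```

{"api": "drive_tool", "payload": {"deltas": [{"x":0.044,"y":-1,"z":0,"roll":-0.03,"fingers":0.4},{"x":0.044,"y":-1,"z":0,"roll":-0.03,"fingers":0.4},{"x":0.044,"y":-1,"z":0,"roll":-0.03,"fingers":0.4},{"x":0.044,"y":-1,"z":0,"roll":-0.03,"fingers":0.4},{"x":0.044,"y":-1,"z":0,"roll":-0.03,"fingers":0.4},{"x":0.044,"y":-1,"z":0,"roll":-0.03,"fingers":0.4},{"x":0.044,"y":-1,"z":0,"roll":-0.03,"fingers":0.4},{"x":0.044,"y":-1,"z":0,"roll":-0.03,"fingers":0.4},{"x":0.044,"y":-1,"z":0,"roll":-0.03,"fingers":0.4},{"x":0.044,"y":-1,"z":0,"roll":-0.03,"fingers":0.4}]}}

```text
clock: 35.13
eef_pos: [550.7, -146.1, 183.7]
tool_rot: [0.0, 0.964, 0.266, 0.0]
force: [0.1, 0.2, 1.1]
grip_width: 59.7
grasp_force: 0.0
```

```bash
python3 - <<'E'
from h import *; blobs()
im=save("scene","s8.png")[:,:,::-1][120:240,250:450]
b=save("top","t8.png")[:,:,::-1]; c=b[112:258,152:412]
cv2.imwrite("pics/m8.png",np.vstack([cv2.resize(im,(520,312)),cv2.resize(c,(520,288))]))
E
```

```text
tray [ 505. -277.] [68.5  8.8] 82.3
tray [ 563. -403.] [11.4 31.3] 2.6
ramp area 1897 dark 117
ramp blob world [493. -50.] own x -141.0
35.2333 [ 550.4 -149.5  183.5]
```

View pics/m8.png

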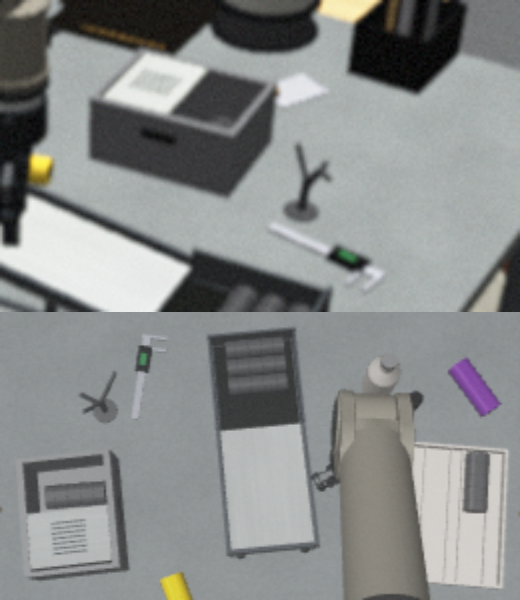

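{"api": "drive_tool", "payload": {"deltas": [{"x":0.044,"y":-1,"z":0,"roll":-0.03,"fingers":0.4},{"x":0.044,"y":-1,"z":0,"roll":-0.03,"fingers":0.4},{"x":0.044,"y":-1,"z":0,"roll":-0.03,"fingers":0.4},{"x":0.044,"y":-1,"z":0,"roll":-0.03,"fingers":0.4},{"x":0.044,"y":-1,"z":0,"roll":-0.03,"fingers":0.4},{"x":0.044,"y":-1,"z":0,"roll":-0.03,"fingers":0.4},{"x":0.044,"y":-1,"z":0,"roll":-0.03,"fingers":0.4},{"x":0.044,"y":-1,"z":0,"roll":-0.03,"fingers":0.4},{"x":0.044,"y":-1,"z":0,"roll":-0.03,"fingers":0.4},{"x":0.044,"y":-1,"z":0,"roll":-0.03,"fingers":0.4}]}}

```text
clock: 36.17
eef_pos: [559.4, -346.2, 183.6]
tool_rot: [0.0, 0.999, 0.033, -0.0]
force: [0.2, -0.0, -0.7]
grip_width: 60.1
grasp_force: 0.0
```

{"api": "drive_tool", "payload": {"deltas": [{"x":0.044,"y":-1,"z":0,"roll":-0.03,"fingers":0.4},{"x":0.044,"y":-1,"z":0,"roll":-0.03,"fingers":0.4},{"x":0.044,"y":-1,"z":0,"roll":-0.03,"fingers":0.4},{"x":0,"y":0,"z":-1,"roll":0,"fingers":0.4},{"x":0,"y":0,"z":-1,"roll":0,"fingers":0.4},{"x":0,"y":0,"z":-1,"roll":0,"fingers":0.4},{"x":0,"y":0,"z":-1,"roll":0,"fingers":0.4},{"x":0,"y":0,"z":-1,"roll":0,"fingers":0.4},{"x":0,"y":0,"z":0,"roll":0,"fingers":0.4}]}}

```text
clock: 36.92
eef_pos: [559.5, -403.5, 79.0]
tool_rot: [-0.002, 0.999, -0.036, -0.003]
force: [-0.5, -0.6, -1.1]
grip_width: 59.2
grasp_force: 0.0
```

{"api": "drive_tool", "payload": {"deltas": [{"x":0,"y":0,"z":-1,"roll":0,"fingers":0.4},{"x":0,"y":0,"z":-1,"roll":0,"fingers":0.4},{"x":0,"y":0,"z":-0.35,"roll":0,"fingers":0.4},{"x":0,"y":0,"z":0,"roll":0,"fingers":0.4},{"x":0,"y":0,"z":0,"roll":0,"fingers":-0.6},{"x":0,"y":0,"z":0,"roll":0,"fingers":-0.6},{"x":0,"y":0,"z":0,"roll":0,"fingers":-0.6},{"x":0,"y":0,"z":0,"roll":0,"fingers":-0.6}]}}

```text
clock: 37.58
eef_pos: [562.9, -404.8, 38.2]
tool_rot: [0.001, 0.999, -0.035, 0.001]
force: [-1.0, -0.2, 3.2]
grip_width: 42.7
grasp_force: 30.7
```

{"api": "drive_tool", "payload": {"deltas": [{"x":0,"y":0,"z":0.5,"roll":0,"fingers":-0.6},{"x":0,"y":0,"z":1,"roll":0,"fingers":-0.6},{"x":0,"y":0,"z":1,"roll":0,"fingers":-0.6},{"x":0,"y":0,"z":1,"roll":0,"fingers":-0.6},{"x":0,"y":0,"z":1,"roll":0,"fingers":-0.6},{"x":0,"y":0,"z":0.5,"roll":0,"fingers":-0.6},{"x":-0.18,"y":1,"z":0,"roll":0.058,"fingers":-0.6},{"x":-0.18,"y":1,"z":0,"roll":0.058,"fingers":-0.6},{"x":-0.18,"y":1,"z":0,"roll":0.058,"fingers":-0.6},{"x":-0.18,"y":1,"z":0,"roll":0.058,"fingers":-0.6}]}}

```text
clock: 38.42
eef_pos: [547.3, -323.1, 137.0]
tool_rot: [0.0, 0.989, 0.149, -0.0]
force: [-0.9, 0.4, -0.9]
grip_width: 42.5
grasp_force: 30.6
```

{"api": "drive_tool", "payload": {"deltas": [{"x":-0.18,"y":1,"z":0,"roll":0.058,"fingers":-0.6},{"x":-0.18,"y":1,"z":0,"roll":0.058,"fingers":-0.6},{"x":-0.18,"y":1,"z":0,"roll":0.058,"fingers":-0.6},{"x":-0.18,"y":1,"z":0,"roll":0.058,"fingers":-0.6},{"x":-0.18,"y":1,"z":0,"roll":0.058,"fingers":-0.6},{"x":-0.18,"y":1,"z":0,"roll":0.058,"fingers":-0.6},{"x":-0.18,"y":1,"z":0,"roll":0.058,"fingers":-0.6},{"x":-0.18,"y":1,"z":0,"roll":0.058,"fingers":-0.6},{"x":-0.18,"y":1,"z":0,"roll":0.058,"fingers":-0.6},{"x":-0.18,"y":1,"z":0,"roll":0.058,"fingers":-0.6}]}}

```text
clock: 39.25
eef_pos: [511.3, -123.2, 137.0]
tool_rot: [0.0, 0.823, 0.569, -0.0]
force: [0.4, 0.4, -0.9]
grip_width: 42.1
grasp_force: 30.6
```

{"api": "drive_tool", "payload": {"deltas": [{"x":-0.18,"y":1,"z":0,"roll":0.058,"fingers":-0.6},{"x":-0.18,"y":1,"z":0,"roll":0.058,"fingers":-0.6},{"x":-0.18,"y":1,"z":0,"roll":0.058,"fingers":-0.6},{"x":-0.18,"y":1,"z":0,"roll":0.058,"fingers":-0.6},{"x":-0.18,"y":1,"z":0,"roll":0.066,"fingers":-0.6},{"x":0,"y":0,"z":0,"roll":0,"fingers":-0.6}]}}

```text
clock: 39.75
eef_pos: [493.0, -19.8, 137.2]
tool_rot: [-0.0, 0.666, 0.746, 0.001]
force: [-0.3, 0.2, -1.4]
grip_width: 42.6
grasp_force: 30.6
```

{"api": "drive_tool", "payload": {"deltas": [{"x":0,"y":0,"z":-0.7,"roll":0,"fingers":-0.6},{"x":0,"y":0,"z":-0.7,"roll":0,"fingers":-0.6},{"x":0,"y":0,"z":-0.7,"roll":0,"fingers":-0.6},{"x":0,"y":0,"z":-0.4,"roll":0,"fingers":-0.6},{"x":0,"y":0,"z":-0.3,"roll":0,"fingers":-0.6},{"x":0,"y":0,"z":0,"roll":0,"fingers":-0.6},{"x":0,"y":0,"z":0,"roll":0,"fingers":-0.6}]}}

```text
clock: 40.33
eef_pos: [494.0, -24.3, 81.0]
tool_rot: [0.0, 0.67, 0.742, 0.0]
force: [-0.4, -0.0, -0.1]
grip_width: 42.5
grasp_force: 34.3
```

{"api": "drive_tool", "payload": {"deltas": [{"x":0,"y":0,"z":-0.1,"roll":0,"fingers":-0.6},{"x":0,"y":0,"z":0,"roll":0,"fingers":0.5},{"x":0,"y":0,"z":0,"roll":0,"fingers":0.5},{"x":0,"y":0,"z":0,"roll":0,"fingers":0.5},{"x":0,"y":0,"z":0.5,"roll":0,"fingers":0.5},{"x":0,"y":0,"z":1,"roll":0,"fingers":0.5},{"x":0,"y":0,"z":1,"roll":0,"fingers":0.5},{"x":0,"y":0,"z":1,"roll":0,"fingers":0.5},{"x":0,"y":0,"z":0,"roll":0,"fingers":0.5},{"x":0,"y":0,"z":0,"roll":0,"fingers":0.5}]}}

```text
clock: 41.17
eef_pos: [494.6, -24.2, 150.2]
tool_rot: [0.001, 0.67, 0.742, 0.001]
force: [-0.9, -0.1, 0.2]
grip_width: 63.9
grasp_force: 0.0
```

{"api": "drive_tool", "payload": {"deltas": [{"x":0,"y":0,"z":0,"roll":0,"fingers":0.5},{"x":0,"y":0,"z":0,"roll":0,"fingers":0.5},{"x":0,"y":0,"z":0,"roll":0,"fingers":0.5},{"x":0,"y":0,"z":0,"roll":0,"fingers":0.5},{"x":0,"y":0,"z":0,"roll":0,"fingers":0.5},{"x":0,"y":0,"z":0,"roll":0,"fingers":0.5},{"x":0,"y":0,"z":0,"roll":0,"fingers":0.5},{"x":0,"y":0,"z":0,"roll":0,"fingers":0.5},{"x":0,"y":0,"z":0,"roll":0,"fingers":0.5},{"x":0,"y":0,"z":0,"roll":0,"fingers":0.5}]}}

```text
clock: 42.0
eef_pos: [493.7, -24.1, 148.7]
tool_rot: [-0.0, 0.67, 0.742, -0.0]
force: [1.0, -0.1, 0.6]
grip_width: 64.1
grasp_force: 0.0
```

```bash
python3 -c "
from h import *; blobs()"
```

```text
ramp area 1897 dark 330
ramp blob world [507. -40.] own x -125.0
42.1 [493.8 -24.1 148.7]
```

{"api": "drive_tool", "payload": {"deltas": [{"x":0,"y":0,"z":-1,"roll":0,"fingers":0.5},{"x":0,"y":0,"z":-1,"roll":0,"fingers":0.5},{"x":0,"y":0,"z":-1,"roll":0,"fingers":0.5},{"x":0,"y":0,"z":-0.45,"roll":0,"fingers":0.5},{"x":0,"y":0,"z":0,"roll":0,"fingers":-0.6},{"x":0,"y":0,"z":0,"roll":0,"fingers":-0.6},{"x":0,"y":0,"z":0,"roll":0,"fingers":-0.6},{"x":0,"y":0,"z":0,"roll":0,"fingers":-0.6}]}}

```text
clock: 42.77
eef_pos: [494.5, -24.0, 80.7]
tool_rot: [0.001, 0.67, 0.742, 0.001]
force: [-0.4, 0.6, -0.1]
grip_width: 42.3
grasp_force: 30.5
```

{"api": "drive_tool", "payload": {"deltas": [{"x":0,"y":0,"z":0.5,"roll":0,"fingers":-0.6},{"x":0,"y":0,"z":1,"roll":0,"fingers":-0.6},{"x":0,"y":0,"z":1,"roll":0,"fingers":-0.6},{"x":0,"y":0,"z":1,"roll":0,"fingers":-0.6},{"x":0,"y":0,"z":1,"roll":0,"fingers":-0.6},{"x":0,"y":0,"z":0.5,"roll":0,"fingers":-0.6}]}}

```text
clock: 43.27
eef_pos: [495.0, -23.9, 183.1]
tool_rot: [0.002, 0.67, 0.743, 0.001]
force: [1.5, 0.3, -0.5]
grip_width: 42.7
grasp_force: 30.7
```

{"api": "drive_tool", "payload": {"deltas": [{"x":0.1,"y":1,"z":0,"roll":0,"fingers":-0.6},{"x":0.1,"y":1,"z":0,"roll":0,"fingers":-0.6},{"x":0.1,"y":1,"z":0,"roll":0,"fingers":-0.6},{"x":0.1,"y":1,"z":0,"roll":0,"fingers":-0.6},{"x":0.1,"y":1,"z":0,"roll":0,"fingers":-0.6},{"x":0.1,"y":1,"z":0,"roll":0,"fingers":-0.6},{"x":0.1,"y":1,"z":0,"roll":0,"fingers":-0.6},{"x":0.1,"y":1,"z":0,"roll":0,"fingers":-0.6},{"x":0.1,"y":1,"z":0,"roll":0,"fingers":-0.6},{"x":0.1,"y":1,"z":0,"roll":0,"fingers":-0.6}]}}

```text
clock: 44.1
eef_pos: [513.6, 176.8, 180.2]
tool_rot: [0.0, 0.67, 0.742, 0.0]
force: [0.9, -0.1, -1.1]
grip_width: 42.1
grasp_force: 30.7
```

{"api": "drive_tool", "payload": {"deltas": [{"x":0.1,"y":1,"z":0,"roll":0,"fingers":-0.6},{"x":0.1,"y":1,"z":0,"roll":0,"fingers":-0.6},{"x":0.1,"y":1,"z":0,"roll":0,"fingers":-0.6},{"x":0.1,"y":1,"z":0,"roll":0,"fingers":-0.6},{"x":0.1,"y":1,"z":0,"roll":0,"fingers":-0.6},{"x":0.1,"y":1,"z":0,"roll":0,"fingers":-0.6},{"x":0.1,"y":1,"z":0,"roll":0,"fingers":-0.6},{"x":0.1,"y":1,"z":0,"roll":0,"fingers":-0.6},{"x":0,"y":0,"z":0,"roll":0,"fingers":-0.6},{"x":0,"y":0,"z":0,"roll":0,"fingers":-0.6}]}}

```text
clock: 44.93
eef_pos: [529.1, 337.0, 180.0]
tool_rot: [-0.0, 0.669, 0.743, 0.0]
force: [-0.6, -0.3, 0.4]
grip_width: 42.1
grasp_force: 30.7
```

{"api": "drive_tool", "payload": {"deltas": [{"x":0,"y":0,"z":-0.8,"roll":0,"fingers":-0.6},{"x":0,"y":0,"z":-0.8,"roll":0,"fingers":-0.6},{"x":0,"y":0,"z":-0.6,"roll":0,"fingers":-0.6},{"x":0,"y":0,"z":-0.6,"roll":0,"fingers":-0.6},{"x":0,"y":0,"z":0,"roll":0,"fingers":-0.6},{"x":0,"y":0,"z":0,"roll":0,"fingers":-0.6}]}}

```text
clock: 45.43
eef_pos: [529.5, 335.2, 123.2]
tool_rot: [-0.0, 0.67, 0.742, -0.001]
force: [0.2, 0.4, -0.4]
grip_width: 42.7
grasp_force: 30.7
```

{"api": "drive_tool", "payload": {"deltas": [{"x":0,"y":0,"z":0,"roll":0,"fingers":0.4},{"x":0,"y":0,"z":0,"roll":0,"fingers":0.4},{"x":0,"y":0,"z":0,"roll":0,"fingers":0.4},{"x":0,"y":0,"z":1,"roll":0,"fingers":0.4},{"x":0,"y":0,"z":1,"roll":0,"fingers":0.4},{"x":0,"y":0,"z":1,"roll":0,"fingers":-1},{"x":-0.8,"y":-1,"z":0,"roll":0,"fingers":-1},{"x":-0.8,"y":-1,"z":0,"roll":0,"fingers":-1},{"x":-0.8,"y":-1,"z":0,"roll":0,"fingers":-1},{"x":-0.8,"y":-1,"z":0,"roll":0,"fingers":-1}]}}

```text
clock: 46.27
eef_pos: [465.2, 255.4, 184.3]
tool_rot: [0.0, 0.67, 0.743, 0.001]
force: [-0.3, -0.7, -0.4]
grip_width: 0.6
grasp_force: 0.0
```

{"api": "drive_tool", "payload": {"deltas": [{"x":-0.4,"y":-1,"z":0,"roll":0,"fingers":-1},{"x":-0.4,"y":-1,"z":0,"roll":0,"fingers":-1},{"x":-0.4,"y":-1,"z":0,"roll":0,"fingers":-1},{"x":-0.4,"y":-1,"z":0,"roll":0,"fingers":-1}]}}

```text
clock: 46.6
eef_pos: [433.5, 175.2, 184.4]
tool_rot: [0.0, 0.67, 0.743, 0.001]
force: [0.1, 0.3, -0.9]
grip_width: -0.1
grasp_force: 0.0
```

```bash
python3 - <<'E'
from h import *; blobs()
b=save("top","t9.png")[:,:,::-1]; cv2.imwrite("pics/m9.png",cv2.resize(b[112:258,152:412],None,fx=3,fy=3,interpolation=cv2.INTER_CUBIC))
E
```

```text
ramp area 1897 dark 25
46.7 [432.9 172.6 183.9]
```

View pics/m9.png

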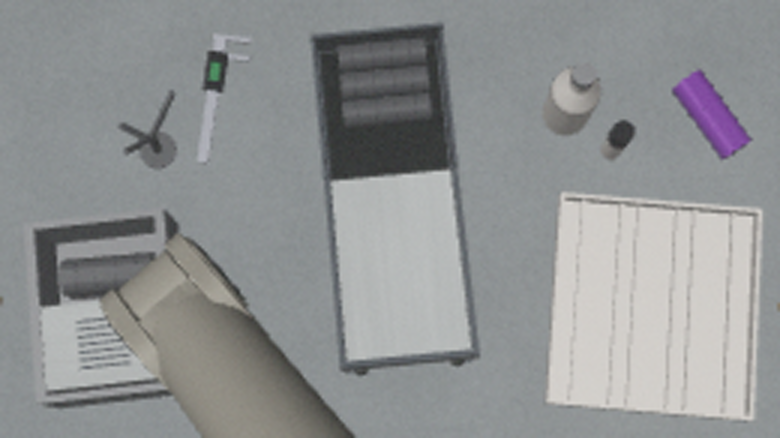

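{"api": "drive_tool", "payload": {"deltas": [{"x":0.03,"y":0.94,"z":0,"roll":0,"fingers":-1},{"x":0.03,"y":0.94,"z":0,"roll":0,"fingers":-1},{"x":0.03,"y":0.94,"z":0,"roll":0,"fingers":-1},{"x":0.03,"y":0.94,"z":0,"roll":0,"fingers":-1},{"x":0.03,"y":0.94,"z":0,"roll":0,"fingers":-1},{"x":0.03,"y":0.94,"z":0,"roll":0,"fingers":-1},{"x":0.03,"y":0.94,"z":0,"roll":0,"fingers":-1},{"x":0.03,"y":0.94,"z":0,"roll":0,"fingers":-1}]}}

```text
clock: 47.42
eef_pos: [438.6, 329.0, 184.2]
tool_rot: [-0.0, 0.669, 0.743, 0.001]
force: [0.4, 0.6, -0.4]
grip_width: 0.4
grasp_force: 0.0
```

{"api": "drive_tool", "payload": {"deltas": [{"x":0,"y":0,"z":-1,"roll":0,"fingers":-1},{"x":0,"y":0,"z":-1,"roll":0,"fingers":-1},{"x":0,"y":0,"z":-0.8,"roll":0,"fingers":-1},{"x":0,"y":0,"z":-0.2,"roll":0,"fingers":-1},{"x":0,"y":0,"z":-0.1,"roll":0,"fingers":-1},{"x":0,"y":0,"z":-0.1,"roll":0,"fingers":-1},{"x":0,"y":0,"z":-0.1,"roll":0,"fingers":-1},{"x":0,"y":0,"z":0,"roll":0,"fingers":-1},{"x":0,"y":0,"z":0,"roll":0,"fingers":-1}]}}

```text
clock: 48.17
eef_pos: [439.5, 327.4, 119.1]
tool_rot: [0.0, 0.67, 0.742, 0.002]
force: [0.1, 0.0, 4.5]
grip_width: 0.4
grasp_force: 2.0
```

{"api": "drive_tool", "payload": {"deltas": [{"x":0,"y":0,"z":-0.05,"roll":0,"fingers":-1},{"x":0,"y":0,"z":0,"roll":0,"fingers":-1},{"x":0.4,"y":0.05,"z":0,"roll":0,"fingers":-1},{"x":0.4,"y":0.05,"z":0,"roll":0,"fingers":-1},{"x":0.4,"y":0.05,"z":0,"roll":0,"fingers":-1},{"x":0.4,"y":0.05,"z":0,"roll":0,"fingers":-1}]}}

```text
clock: 48.67
eef_pos: [471.8, 331.5, 119.0]
tool_rot: [0.0, 0.67, 0.742, 0.002]
force: [-2.1, -0.9, 12.3]
grip_width: 0.1
grasp_force: 6.2
```

{"api": "drive_tool", "payload": {"deltas": [{"x":0.4,"y":0.05,"z":0,"roll":0,"fingers":-1},{"x":0.4,"y":0.05,"z":0,"roll":0,"fingers":-1},{"x":0.4,"y":0.05,"z":0,"roll":0,"fingers":-1},{"x":0.4,"y":0.05,"z":0,"roll":0,"fingers":-1}]}}

```text
clock: 49.0
eef_pos: [503.8, 335.6, 119.1]
tool_rot: [0.0, 0.67, 0.742, 0.002]
force: [-1.5, -0.9, 11.2]
grip_width: -0.3
grasp_force: 5.7
```

{"api": "drive_tool", "payload": {"deltas": [{"x":0.35,"y":0.045,"z":0,"roll":0,"fingers":-1},{"x":0.35,"y":0.045,"z":0,"roll":0,"fingers":-1},{"x":0.35,"y":0.045,"z":0,"roll":0,"fingers":-1},{"x":0.35,"y":0.045,"z":0,"roll":0,"fingers":-1},{"x":0.25,"y":0.03,"z":0,"roll":0,"fingers":-1},{"x":0.15,"y":0.02,"z":0,"roll":0,"fingers":-1}]}}

```text
clock: 49.5
eef_pos: [535.4, 340.3, 119.0]
tool_rot: [-0.001, 0.669, 0.743, -0.002]
force: [-16.5, -4.4, 21.9]
grip_width: -0.2
grasp_force: 11.0
```

{"api": "drive_tool", "payload": {"deltas": [{"x":0,"y":0,"z":0.5,"roll":0,"fingers":-1},{"x":0,"y":0,"z":1,"roll":0,"fingers":-1},{"x":0,"y":0,"z":1,"roll":0,"fingers":-1},{"x":-0.3,"y":-1,"z":0.5,"roll":0,"fingers":-1},{"x":-0.3,"y":-1,"z":0,"roll":0,"fingers":-1},{"x":-0.3,"y":-1,"z":0,"roll":0,"fingers":-1},{"x":-0.3,"y":-1,"z":0,"roll":0,"fingers":-1},{"x":-0.3,"y":-1,"z":0,"roll":0,"fingers":-1},{"x":-0.3,"y":-1,"z":0,"roll":0,"fingers":-1},{"x":-0.3,"y":-1,"z":0,"roll":0,"fingers":-1}]}}

```text
clock: 50.33
eef_pos: [496.5, 197.8, 177.2]
tool_rot: [0.0, 0.67, 0.742, 0.0]
force: [-0.5, -0.2, -0.3]
grip_width: -0.0
grasp_force: 0.0
```

{"api": "drive_tool", "payload": {"deltas": [{"x":0,"y":-1,"z":0.5,"roll":0,"fingers":-1},{"x":0,"y":-1,"z":0.5,"roll":0,"fingers":-1},{"x":0,"y":-1,"z":0.5,"roll":0,"fingers":-1},{"x":0,"y":-1,"z":0,"roll":0,"fingers":-1},{"x":0,"y":-1,"z":0,"roll":0,"fingers":-1},{"x":0,"y":-1,"z":0,"roll":0,"fingers":-1},{"x":0,"y":-1,"z":0,"roll":0,"fingers":-1},{"x":0,"y":-1,"z":0,"roll":0,"fingers":-1},{"x":0,"y":0,"z":0,"roll":0,"fingers":-1},{"x":0,"y":0,"z":0,"roll":0,"fingers":-1}]}}

```text
clock: 51.17
eef_pos: [496.7, 37.7, 207.1]
tool_rot: [0.0, 0.671, 0.742, 0.0]
force: [-0.5, 1.1, -0.5]
grip_width: -0.0
grasp_force: 0.0
```

```bash
python3 - <<'E'
from h import *
a=cv2.imread("pics/top0.png"); b=save("top","t10.png")[:,:,::-1]; 
f=lambda i:cv2.resize(i[165:255,152:342],(760,300),interpolation=cv2.INTER_CUBIC)
cv2.imwrite("pics/m10.png",np.vstack([f(a),f(b)]))
E
```

```text
(no output)
```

View pics/m10.png

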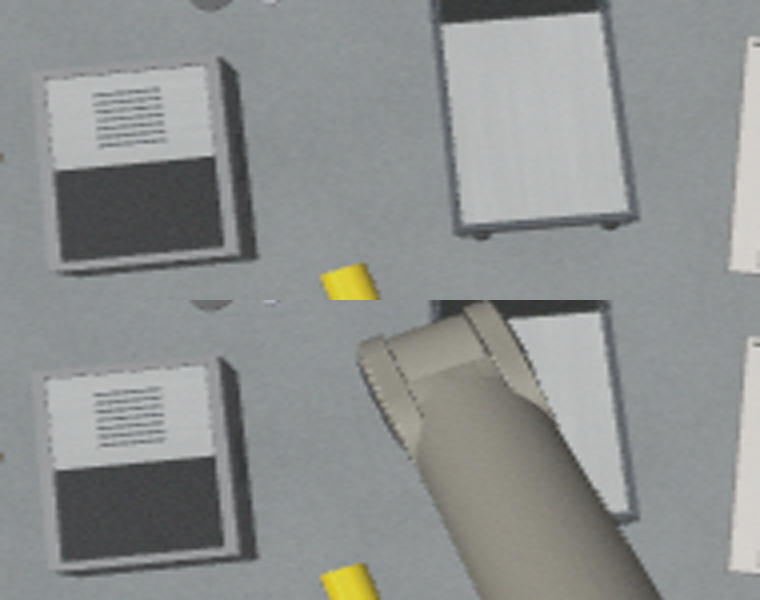

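```bash
python3 - <<'E'
from h import *
a=cv2.imread("pics/t9.png").astype(int); b=cv2.imread("pics/t10.png").astype(int)
d=np.abs(a-b).mean(2); print("pan diff",d[122:168,258:302].mean().round(1),"tray diff",d[178:250,336:405].mean().round(1),"noise",d[100:118,100:200].mean().round(1))
if d[122:168,258:302].mean()<6 and d[178:250,336:405].mean()<6: print(order.close_job())
E
```

```text
pan diff 2.9 tray diff 1.5 noise 1.8
the job is handed in; nothing more can be done
None
```

I tested all five rollers and handed the job in: three rolled into the catch pan by themselves, the two flattened ones are in the regrind box, and the shutter is closed.

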